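# Lay out a furnace charge of sintered parts with its witness coupon

### The arm

A 7-joint arm with a two-finger parallel gripper is mounted at the origin on the work surface. World frame = base frame: x ahead of the robot, y to its left, z up, the work surface at z = 0. Lengths are in m, angles in rad, forces in N, time in s.
With the tool pointing down it reaches from about 0.4 to 0.85 m from the base axis. Payload 10.4 kg.
Tool frame: the origin (TCP) lies between the finger pads; the fingertips stand 14 mm ahead of it and the grasp point (between the pads) lies 5 mm behind it; z points along the fingers, y is the line along which they close (so a half turn about z gives the same grasp; the last joint's range is limited). The gripper opens to 87 mm and grips with 3 to 60 N. Pads are 19 mm wide; open, the fingers measure 117 mm over their backs; the gripper's body (75 mm by 190 mm) begins 51 mm behind the grasp point.
Start: joints at [1.209, 0.332, -0.065, 1.46, 0.022, 1.35, -0.088], TCP at [0.208, -0.589, 0.237] pointing down, gripper open.
Joint ranges: [-2.6, 2.6], [-0.5, 2.12], [-1.47, 1.34], [0.16, 2.42], [-1.27, 4.41], [0.06, 2.06], [-2.6, 2.6]. Speed limits (rad/s): [2.22, 2.22, 2.79, 2.79, 3.14, 3.14, 3.14].

### API

Orientations are given as [roll, pitch, yaw] about the fixed x, y, z axes, in that order (R = Rz(yaw) Ry(pitch) Rx(roll)).
In Python, from cell import ctrl, imaging gives the robot as it stands.
- The arm moves only by the tool arm_command, never from a script. Its argument "deltas" is a list of rows, each a list of 3 entries, a list of its own where there are three numbers: the shift along the tool's x, y, z in units of 0.4 m (1.0 is 0.4 m), then the turn about the tool's z in units of 60 degrees (1.0 is 60 degrees), then the closure in counts, from 0 (fully open) to 255 (shut). In form: [[[tx, ty, tz], roll, fingers], ...]. A call has exactly 10 rows; each row is the pose to reach, as a shift and turn from the pose commanded when the call began, along the tool's axes at that moment; what a row does not reach only later rows make up. A row lasts 1/12 s, in which the tool goes at most 41.7 mm and 7.16 degrees, less where a joint would pass 70% of its speed; a pose out of reach is approached as far as the arm can. A call with a number of a shift or a turn outside -1 to 1 is refused whole. A call with a gripper value outside its range is refused whole. The fingers move at their own pace and stop on an object; "squeeze" is the grip in N (left out, the last holds). Time passes only in rows, so rows that repeat a pose let the fingers close, or fill a call up. It gives the time, the measured TCP pose, the force, the opening and the grip force at its end, in the units of the state.
- ctrl.get_obs(): the state, without advancing time (a new reading comes with each control period).
- imaging.grab_frame(name): name is "side" or "top"; returns a dict with "pixels" (384x512x3 uint8, red, green, blue), "camera_matrix" (3x3 intrinsics, pixels), "k1" (the pictures are not rectified: a ray, as slopes to the right and down, at radius r is drawn at 1 + k1 r^2 times it, then the intrinsics apply), "rvec" (rotation vector, rad) and "tvec" (3), from world to camera coordinates, as OpenCV has them. Camera axes: x right, y down, z forward; pixel columns grow to the right and rows downward; lengths in m; the calibration is good to about 2 mm. A picture is of the moment at which its call begins. There is no depth.
- ctrl.hand_in(): hands the job in; it is judged then, once.
The state is a dict: "t": time; "joints": joint angles; "qvel": joint speeds; "joint_efforts": joint torques, N m; "eef_pos": TCP position; "ee_rot": TCP orientation; "contact_force": force on the tool from outside, world axes, zero at the start; "ft_torque": the same for the moment, N m; "finger_gap": finger opening in m; "gripper_force": force on a finger pad.
Only numpy, scipy, OpenCV 4.12 (cv2) and the standard library are available. Lean on these libraries where they do the work, as an engineer would, in place of code of your own. Each camera call takes 0.05 s, during which the arm holds its last target. There are 200 camera calls.

### The job

Lay out the furnace charge: lay the gear flat in the middle of the round white setter plate with its boss up, and put the plain ring over the boss so that it lies flat on the gear; stand the flanged bush, flange down, midway between the setter plate and the big hub, and set the hexagonal blank flat on the metal sheet directly behind the hub (on its side away from the robot), leaving a gap of about 30 mm. Take the flat test coupon out of the leaning stand and seat it upright and fully home in the slot of the grey holder block. Leave everything released and standing still.

Things in the scene. Friction and masses are not known exactly. Their poses are not given: they have to be found in the camera images.
- gear_mid (a point): Loose dark steel spur gear: toothed disc 76 mm across and 16 mm thick, with a round boss 28 mm in diameter standing 30 mm above it (46 mm high in all). About 0.45 kg. The point is on its axis, 23 mm above its underside; z is along the axis, boss up. It is best gripped by the boss.
- ring_mid (a point): Loose dark steel plain ring, outside diameter 58 mm, bore 40 mm, 22 mm high, lying flat; about 0.2 kg. The point is its centre, half-way up; z is its axis. Its bore passes over the gear's 28 mm boss with 6 mm to spare all round; lying on the gear's disc its centre is 4 mm above gear_mid.
- bush_mid (a point): Loose dark steel flanged bush, standing upright: foot flange 50 mm in diameter and 10 mm thick, above it a round barrel 36 mm in diameter up to 56 mm height; about 0.35 kg. The point is on the axis, 28 mm above its underside; z is the axis, up.
- hex_mid (a point): Loose dark steel hexagonal blank, 44 mm across flats (51 mm across corners), 34 mm high; about 0.35 kg. The point is its centre, half-way up (17 mm). z up; its x axis is square to one pair of flats, the other pairs lie 60 degrees further round.
- coupon_mid (a point): Loose dark steel flat test coupon, 8 mm thick (its x axis), 60 mm wide (its y axis), 80 mm long (its z axis, pointing up along it); about 0.25 kg. The point is its centre. At the start it stands in the leaning stand with its top leaning 20 degrees toward the stand's -x side (roughly toward the robot); the stand covers its lower 32 mm, so grip its upper part, across the thickness.
- stand: Fixed aluminium leaning stand that holds the coupon at the start: foot 75 x 90 mm, a sloping back rest and a low front lip. Origin at the centre of the coupon's foot seen from above, on the table. Pull the coupon out along its own length; its foot is sunk 8 mm behind the front lip.
- slot (a point): Middle of the slot's mouth in the top face of the fixed grey holder block (60 x 90 x 40 mm, x by y by z). The slot is 11 mm wide (x) and 66 mm long (y), 28 mm deep, its mouth widened by a 6 mm chamfer; the coupon stands in it with its width along y. Fully home, the coupon's foot is on the slot floor and its centre is 12 mm above this point. z up.
- setter: Fixed round white ceramic setter plate, diameter 90 mm, 12 mm thick, on the metal sheet. Origin at the centre of its underside, 4 mm above the table.
- hub: Fixed big dark steel hub with two flanges, greatest diameter 90 mm, 50 mm high, on the metal sheet, its centre 210 mm from the setter plate's. Origin at the centre of its underside, 4 mm above the table. Its x and y axes are those of the sheet: x points away from the robot, at most 0.12 rad off world x, and behind the hub is the +x side.
- midpoint (a point): Point on the top face of the fixed metal sheet (260 mm in x by 350 mm in y, 4 mm thick, top 4 mm above the table), midway between setter plate and hub. It lies 45 mm off the sheet's centre, toward the robot. Its y axis is along the line from one to the other.

How it is judged:
By the outcome, as a careful person would: the job done as asked, in the order asked, and still so for the second after the job is handed in, with the robot touching nothing.
It also fails if it takes over 128 s, if anything falls off the work surface, if the arm or the gripper's body presses on something with over 40 N, if the wrist force passes 120 N, or if a joint passes its speed limit or range.

## Working session

There is one attempt and no reset: what is moved stays moved. The work goes in short steps, Python scripts to look and compute and a tool call to move; the robot and the scene stay as the last step left them, time stands still between calls to the robot, and variables do not carry over. Pictures are saved under pics/ and viewed, at most 14 in all, crops included, and the job is handed in when it is done.

Besides the shell and the picture viewer there is one more tool, called after "Emit:" as name([rows], argument=value, ...), one row to a line, values as JSON. arm_command: Moves the arm, as the interface text tells. Its arguments: {"type":"object","properties":{"deltas":{"type":"array","items":{"type":"array"}},"squeeze":{"type":"number"}},"required":["deltas"]}

```bash
ls; mkdir -p pics; cat > h.py <<'E'
import numpy as np, cv2
from cell import ctrl, imaging
from scipy.spatial.transform import Rotation as Ro
def grab(n,save=None):
    f=imaging.grab_frame(n)
    if save: cv2.imwrite('pics/'+save,cv2.cvtColor(f['pixels'],cv2.COLOR_RGB2BGR))
    return f
def proj(f,P):
    R=cv2.Rodrigues(np.array(f['rvec'],float))[0]
    p=np.atleast_2d(P)@R.T+np.ravel(f['tvec']); s=p[:,:2]/p[:,2:]
    s=s*(1+f['k1']*(s**2).sum(1,keepdims=True)); K=np.array(f['camera_matrix'])
    return s*[K[0,0],K[1,1]]+[K[0,2],K[1,2]]
def ray(f,uv):
    K=np.array(f['camera_matrix'],float)
    s=cv2.undistortPoints(np.array(uv,float).reshape(-1,1,2),K,np.array([f['k1'],0,0,0],float)).reshape(-1,2)
    R=cv2.Rodrigues(np.array(f['rvec'],float))[0]
    d=np.c_[s,np.ones(len(s))]@R; return -R.T@np.ravel(f['tvec']),d
def plane(f,uv,z):
    c,d=ray(f,uv); return c+d*((z-c[2])/d[:,2:])
E
python3 - <<'E'
from h import *
o=ctrl.get_obs();print(o)
for n in('top','side'):
    f=grab(n,n+'0.png');print(n,f['camera_matrix'],f['k1'],f['rvec'],f['tvec'],ray(f,[[256,192]]))
E
```

```text
pics
{'t': 0.0, 'joints': array([ 1.20937794,  0.33289643, -0.06468517,  1.46096205,  0.02160556,
        1.34992334, -0.08846689]), 'qvel': array([-1.72455977e-03,  6.08122783e-04,  8.34589157e-04, -6.67227457e-05,
       -3.85735018e-04, -4.33774212e-05, -1.41919626e-03]), 'joint_efforts': array([-9.97892203e-04, -6.23255181e+01,  2.37148470e-02, -3.89895952e+01,
       -6.15258445e-02,  3.97784798e-02,  1.80192037e-04]), 'eef_pos': array([ 0.20758873, -0.58910945,  0.23572867]), 'ee_rot': array([-3.14010129e+00,  8.08314486e-05,  3.38860191e-01]), 'contact_force': array([-0.11123029,  0.27780476, -0.21156296]), 'ft_torque': array([-0.00880121,  0.03666747, -0.05133846]), 'gripper_force': 0.0, 'finger_gap': 0.0869364355539239}
top [[453.10060435   0.         254.78646905]
 [  0.         453.10060435 190.86322073]
 [  0.           0.           1.        ]] -0.14168029198753818 [ 2.10646601 -2.14397687  0.22339272] [0.00943964 0.53621852 1.1780042 ] (array([0.29789174, 0.01970636, 1.25943855]), array([[ 0.19124509, -0.01867343, -0.98137153]]))
side [[409.94918715   0.         255.29189227]
 [  0.         409.94918715 187.46020759]
 [  0.           0.           1.        ]] -0.0603164938117623 [ 0.13116742 -2.73803458  1.41556265] [0.5214268  0.08716678 1.03599015] (array([0.43072586, 0.84324048, 0.67541119]), array([[ 0.08682737, -0.80518964, -0.58673356]]))
```

View pics/top0.png

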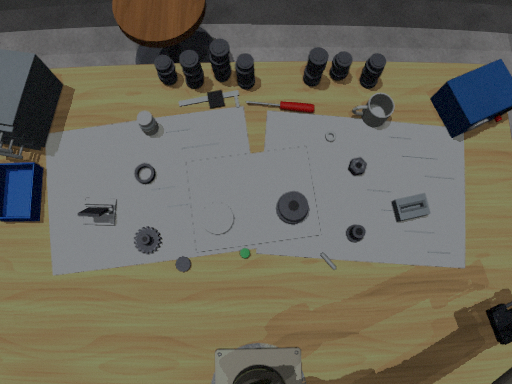

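View pics/side0.png

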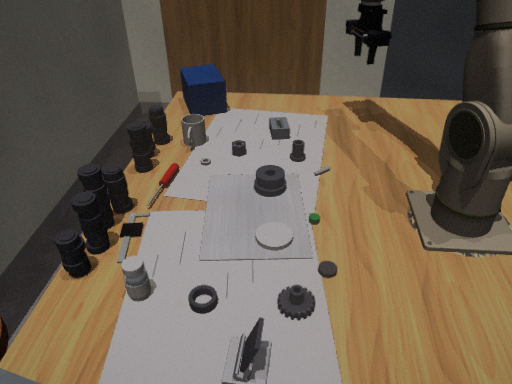

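```bash
python3 - <<'E'
import cv2
i=cv2.imread('pics/top0.png')
cv2.imwrite('pics/cl.png',cv2.convertScaleAbs(cv2.resize(i[150:280,70:260],None,fx=4,fy=4,interpolation=cv2.INTER_CUBIC),alpha=1.4))
cv2.imwrite('pics/cr.png',cv2.convertScaleAbs(cv2.resize(i[145:265,255:445],None,fx=4,fy=4,interpolation=cv2.INTER_CUBIC),alpha=1.4))
E
```

```text
(no output)
```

View pics/cl.png

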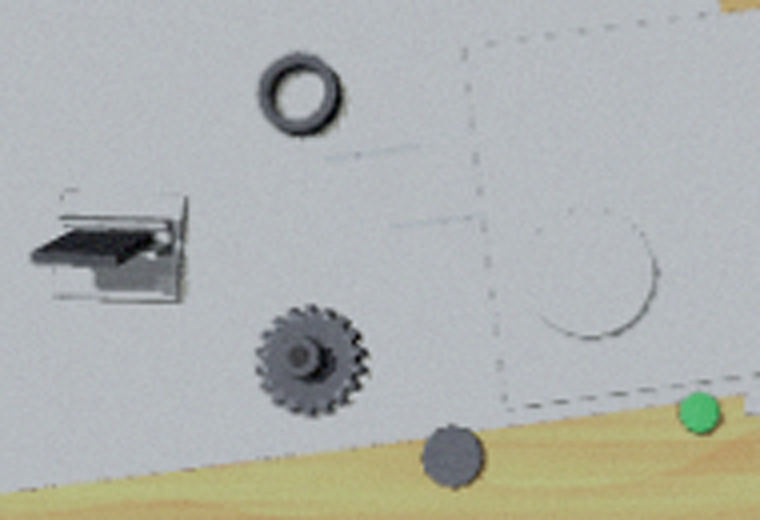

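View pics/cr.png

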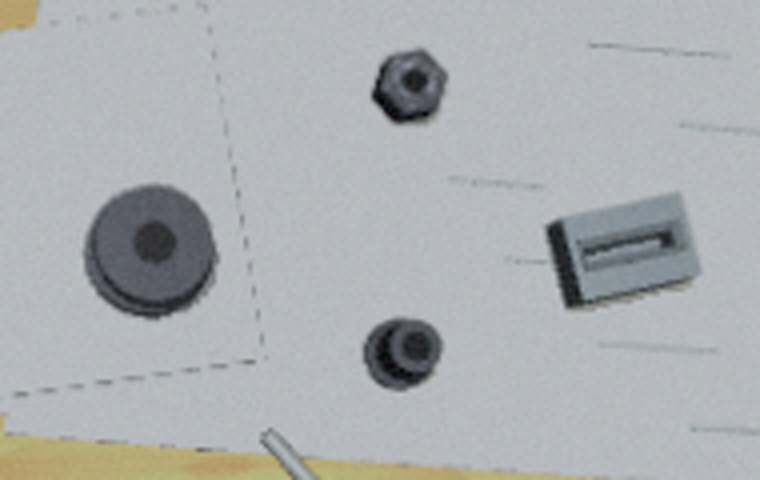

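```bash
python3 - <<'E'
from h import *
f=grab('top')
L=lambda u,v:[u/4+70-.375,v/4+150-.375]
Rr=lambda u,v:[u/4+255-.375,v/4+145-.375]
c=plane(f,[L(465,47),Rr(205,5),Rr(263,358),L(507,409)],.004)
print('corners',c.round(4)); ctr=c.mean(0)
ey=(c[0]-c[1]+c[3]-c[2])[:2];ey/=np.hypot(*ey); ex=np.array([ey[1],-ey[0]])
ex2=(c[0]-c[3]+c[1]-c[2])[:2]; print('yaw',np.arctan2(ex[1],ex[0]),np.arctan2(ex2[1],ex2[0]))
mid=ctr[:2]-.045*ex; print('ctr',ctr,'mid',mid,'setter/hub',mid+.105*ey,mid-.105*ey)
print('setter',plane(f,[L(595,273)],.016)); print('hub top circle',plane(f,[Rr(156,243)],.054),'hole',plane(f,[Rr(155,242)],.054))
print('gear boss',plane(f,[L(297,355)],.046),'ring hole',plane(f,[L(301,94)],.022))
print('bush',plane(f,[Rr(416,345)],.056),'hex',plane(f,[Rr(414,81)],.034))
print('slot',plane(f,[Rr(627,245)],.04),'block corners',plane(f,[Rr(563,222),Rr(683,193),Rr(700,271),Rr(580,306)],.04))
p=f['pixels'];g=p.max(2)
m=(g<90).astype(np.uint8)
n,lab,st,ce=cv2.connectedComponentsWithStats(m)
for i in range(1,n):
    x,y,w,h,a=st[i]
    if 80<a<3000 and 75<x<440 and 140<y<280: print(st[i],ce[i].round(1))
s=grab('side');i=cv2.cvtColor(s['pixels'],cv2.COLOR_RGB2BGR)
a=cv2.resize(i[245:384,180:330],None,fx=4,fy=4,interpolation=cv2.INTER_CUBIC)
cv2.imwrite('pics/s1.png',cv2.convertScaleAbs(a,alpha=1.4))
E
```

```text
corners [[ 0.6353  0.1951  0.004 ]
 [ 0.6762 -0.1512  0.004 ]
 [ 0.4199 -0.1814  0.004 ]
 [ 0.3769  0.1636  0.004 ]]
yaw 0.12079728736896012 0.11926497108425788
ctr [0.52705989 0.00653281 0.004     ] mid [0.48238781 0.00111014] setter/hub [0.46973492 0.10534499] [ 0.4950407  -0.10312471]
setter [[0.46900163 0.10153056 0.016     ]]
hub top circle [[ 0.4943249  -0.10415293  0.054     ]] hole [[ 0.49502083 -0.10349928  0.054     ]]
gear boss [[0.4120468  0.30105248 0.046     ]] ring hole [[0.59841512 0.30864322 0.022     ]]
bush [[ 0.42124112 -0.27741311  0.056     ]] hex [[ 0.60986089 -0.29312558  0.034     ]]
slot [[ 0.48896594 -0.43583256  0.04      ]] block corners [[ 0.50608177 -0.39093492  0.04      ]
 [ 0.52512502 -0.48009499  0.04      ]
 [ 0.46950005 -0.48752963  0.04      ]
 [ 0.44703113 -0.39858633  0.04      ]]
[348 158  19  18 245] [356.9 166.7]
[135 163  21  22 229] [145.  173.5]
[276 192  33  33 832] [292.3 207.7]
[ 78 200  39  26 433] [ 99.7 213.4]
[392 200  36  22 146] [400.6 212.6]
[399 200  28  13 160] [413.  205.7]
[346 225  19  18 269] [355.  232.9]
[134 226  28  28 521] [147.9 240. ]
[175 256  16  16 189] [183.1 263.8]
```

View pics/s1.png

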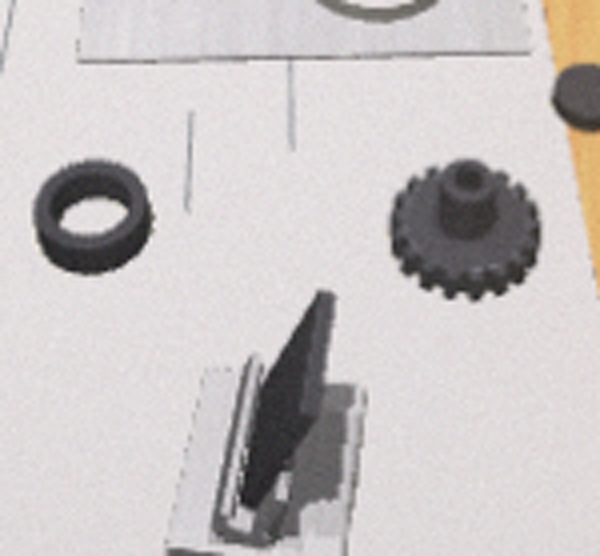

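```bash
cat >> h.py <<'E'
def rel(*targets):
    o=ctrl.get_obs(); p=o['eef_pos']; rpy=o['ee_rot']; Rm=Ro.from_euler('xyz',rpy).as_matrix()
    print('t',round(o['t'],2),'p',p.round(4),'rpy',rpy.round(4),'gap',round(o['finger_gap'],4),'F',np.round(o['contact_force'],1))
    for t in targets:
        d=Rm.T@(np.array(t[:3])-p)/.4
        w=0 if len(t)<4 else ((rpy[2]-t[3]+np.pi/2)%np.pi-np.pi/2)/np.radians(60)
        print(t,'->',d.round(4),'roll',round(w,4))
E
python3 - <<'E'
from h import *
f=grab('top');g=f['pixels'].max(2).astype(np.uint8)
g4=cv2.resize(g,None,fx=4,fy=4,interpolation=cv2.INTER_CUBIC)
def cont(x,y,w,h,th=105):
    m=np.zeros_like(g4);s=np.s_[4*y:4*(y+h),4*x:4*(x+w)];m[s]=(g4[s]<th)*255
    c=max(cv2.findContours(m,cv2.RETR_EXTERNAL,cv2.CHAIN_APPROX_NONE)[0],key=cv2.contourArea)
    return c.reshape(-1,2)/4-.375
for n,b,z in(('gear',(128,222,40,36),.009),('ring',(130,158,32,32),.011),('hub',(270,187,45,44),.027),('bush',(342,220,30,30),.02),('hex',(343,153,30,28),.017)):
    c=cont(*b);(u,v),r=cv2.minEnclosingCircle(c.astype(np.float32));print(n,plane(f,[[u,v]],z).round(4),'r',r)
    if n=='hex':
        print(cv2.approxPolyDP(c.astype(np.float32),1.2,True).reshape(-1,2))
i=cv2.cvtColor(f['pixels'],cv2.COLOR_RGB2BGR)
k=lambda x,y,w,h:cv2.resize(i[y:y+h,x:x+w],(390,390*h//w),interpolation=cv2.INTER_CUBIC)
cv2.imwrite('pics/k.png',cv2.convertScaleAbs(np.hstack([k(343,153,39,39),k(387,187,45,45)]),alpha=1.5))
rel((.45,-.25,.2,.12))
E
```

```text
gear [[0.4109 0.2987 0.009 ]] r 14.452620506286621
ring [[0.5999 0.3106 0.011 ]] r 11.323005676269531
hub [[ 0.4922 -0.1037  0.027 ]] r 17.238147735595703
bush [[ 0.42   -0.2766  0.02  ]] r 10.15918254852295
hex [[ 0.6101 -0.2934  0.017 ]] r 10.051909446716309
[[360.375 156.875]
 [351.875 158.375]
 [349.375 161.125]
 [347.375 169.375]
 [353.125 175.625]
 [360.875 175.375]
 [364.375 171.875]
 [366.375 163.125]]
t 0.25 p [ 0.2077 -0.5893  0.2362] rpy [-3.141   0.      0.3388] gap 0.0872 F [-0.2  1.  -0.4]
(0.45, -0.25, 0.2, 0.12) -> [ 0.8533 -0.5987  0.0909] roll 0.2089
```

View pics/k.png

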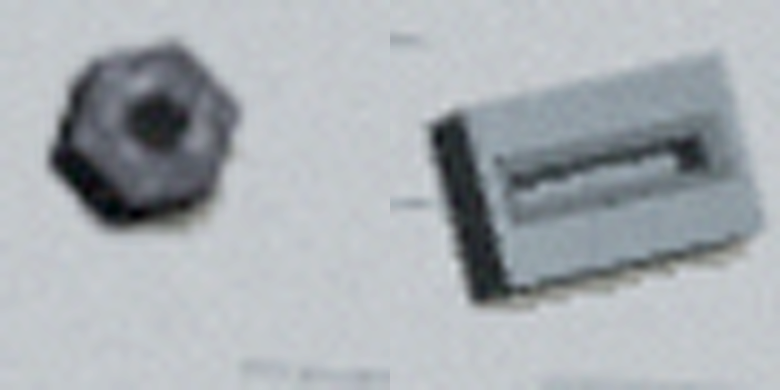

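Emit:
arm_command([
  [[0.853,-0.599,0.09],0.21,0],
  [[0.853,-0.599,0.09],0.21,0],
  [[0.853,-0.599,0.09],0.21,0],
  [[0.853,-0.599,0.09],0.21,0],
  [[0.853,-0.599,0.09],0.21,0],
  [[0.853,-0.599,0.09],0.21,0],
  [[0.853,-0.599,0.09],0.21,0],
  [[0.853,-0.599,0.09],0.21,0],
  [[0.853,-0.599,0.09],0.21,0],
  [[0.853,-0.599,0.09],0.21,0],
])

```text
t: 1.08
eef_pos: [0.4496, -0.2499, 0.2008]
ee_rot: [3.141, -0.0, 0.119]
contact_force: [0.9, -0.8, -0.1]
finger_gap: 0.0867
gripper_force: 0.0
```

```bash
python3 - <<'E'
from h import *
rel((.44,.1,.18,.12),(.4115,.3,.12,.12))
f=grab('top')
H=lambda u,v:[u/10+343-.45,v/10+153-.45]
B=lambda u,v:[(u-390)/8.667+387-.44,v/8.667+187-.44]
c=plane(f,[H(178,45),H(240,110),H(215,185),H(135,205),H(75,145),H(100,60)],.034)
d=c-c.mean(0);a=np.degrees(np.arctan2(d[:,1],d[:,0]));print('hex',c.mean(0),'corner ang mod60',a%60,np.hypot(d[:,0],d[:,1]))
b=plane(f,[B(460,112),B(722,52),B(765,232),B(505,292)],.04);print('block',b.mean(0),b.round(4))
s=plane(f,[B(495,160),B(712,118),B(728,172),B(515,223)],.04);print('slot',s.mean(0),s.round(4))
for q in (b,s):
  e=q[0]-q[1]+q[3]-q[2];x=q[0]-q[3]+q[1]-q[2];print('yaw from y',np.arctan2(-e[0],e[1]),'from x',np.arctan2(x[1],x[0]),[np.linalg.norm(q[0]-q[1]),np.linalg.norm(q[1]-q[2])])
E
```

```text
t 1.08 p [ 0.4496 -0.2499  0.2008] rpy [ 3.141e+00 -3.000e-04  1.187e-01] gap 0.0867 F [ 0.9 -0.8 -0.1]
(0.44, 0.1, 0.18, 0.12) -> [ 0.0798 -0.8713  0.0515] roll -0.0012
(0.4115, 0.3, 0.12, 0.12) -> [ 0.0682 -1.3763  0.2012] roll -0.0012
hex [ 0.60939989 -0.29353328  0.034     ] corner ang mod60 [41.96717331 39.51269419 41.06955646 41.09549828 43.09716657 38.53060332] [0.02444063 0.02445886 0.02342014 0.02445536 0.02459464 0.02439535]
block [ 0.48755845 -0.43871663  0.04      ] [[ 0.5079 -0.389   0.04  ]
 [ 0.5261 -0.4787  0.04  ]
 [ 0.4668 -0.4879  0.04  ]
 [ 0.4494 -0.3994  0.04  ]]
slot [ 0.48867374 -0.43852276  0.04      ] [[ 0.4921 -0.3993  0.04  ]
 [ 0.5044 -0.4733  0.04  ]
 [ 0.4866 -0.4771  0.04  ]
 [ 0.4716 -0.4044  0.04  ]]
yaw from y 0.19643274026644927 from x 0.16499952990367178 [np.float64(0.0915336529556003), np.float64(0.05996322344251327)]
yaw from y 0.18421652747073847 from x 0.2272161942195546 [np.float64(0.07495135556532594), np.float64(0.018183212787883582)]
```

Emit:
arm_command([
  [[0.08,-0.87,0.05],0,0],
  [[0.08,-0.87,0.05],0,0],
  [[0.08,-0.87,0.05],0,0],
  [[0.08,-0.87,0.05],0,0],
  [[0.08,-0.87,0.05],0,0],
  [[0.08,-0.87,0.05],0,0],
  [[0.08,-0.87,0.05],0,0],
  [[0.08,-0.87,0.05],0,0],
  [[0.08,-0.87,0.05],0,0],
  [[0.08,-0.87,0.05],0,0],
])

```text
t: 1.97
eef_pos: [0.4386, 0.1022, 0.1809]
ee_rot: [-3.141, -0.001, 0.126]
contact_force: [0.6, -0.9, -0.5]
finger_gap: 0.0867
gripper_force: 0.0
```

```bash
python3 - <<'E'
from h import *
rel((.4115,.3,.1,.12),(.4115,.3,.034,.12))
E
```

```text
t 1.97 p [0.4386 0.1022 0.1809] rpy [-3.1406e+00 -5.0000e-04  1.2570e-01] gap 0.0867 F [ 0.6 -0.9 -0.5]
(0.4115, 0.3, 0.1, 0.12) -> [-0.0054 -0.4989  0.2026] roll 0.0054
(0.4115, 0.3, 0.034, 0.12) -> [-0.0055 -0.4987  0.3676] roll 0.0054
```

Emit:
arm_command([
  [[-0.005,-0.1,0.03],0,0],
  [[-0.005,-0.2,0.06],0,0],
  [[-0.005,-0.3,0.1],0,0],
  [[-0.005,-0.4,0.15],0,0],
  [[-0.005,-0.5,0.2],0,0],
  [[-0.005,-0.5,0.2],0,0],
  [[-0.005,-0.5,0.26],0,0],
  [[-0.005,-0.5,0.32],0,0],
  [[-0.005,-0.5,0.367],0,0],
  [[-0.005,-0.5,0.367],0,0],
])

```text
t: 2.8
eef_pos: [0.4122, 0.2935, 0.0305]
ee_rot: [3.139, 0.005, 0.118]
contact_force: [-0.9, 0.2, -0.2]
finger_gap: 0.0871
gripper_force: 0.0
```

```bash
python3 - <<'E'
from h import *
rel((.4115,.3,.034,.12))
s=grab('side');i=cv2.cvtColor(s['pixels'],cv2.COLOR_RGB2BGR)
cv2.imwrite('pics/s2.png',cv2.convertScaleAbs(cv2.resize(i[170:345,200:360],None,fx=3.4,fy=3.4),alpha=1.4))
E
```

```text
t 2.8 p [0.4122 0.2935 0.0305] rpy [3.1388 0.0052 0.1182] gap 0.0871 F [-0.9  0.2 -0.2]
(0.4115, 0.3, 0.034, 0.12) -> [ 0.     -0.0162 -0.0088] roll -0.0017
```

View pics/s2.png

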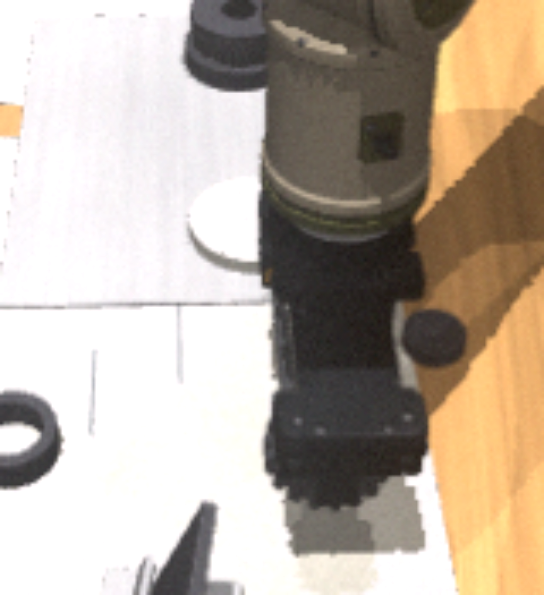

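Emit:
arm_command([
  [[0,0,0],0,0],
  [[0,0,0],0,0],
  [[0,0,0],0,60],
  [[0,0,0],0,120],
  [[0,0,0],0,255],
  [[0,0,0],0,255],
  [[0,0,0],0,255],
  [[0,0,0],0,255],
  [[0,0,0],0,255],
  [[0,0,0],0,255],
], squeeze=25)

```text
t: 3.68
eef_pos: [0.4136, 0.2961, 0.0339]
ee_rot: [3.142, -0.0, 0.119]
contact_force: [-0.7, 0.4, 0.3]
finger_gap: 0.0419
gripper_force: 0.0
```

Emit:
arm_command([
  [[-0.003,-0.009,0],0,255],
  [[-0.003,-0.009,0],0,255],
  [[-0.003,-0.009,0],0,255],
  [[-0.003,-0.009,0],0,255],
  [[-0.003,-0.009,0],0,255],
  [[-0.003,-0.009,0],0,255],
  [[-0.003,-0.009,0],0,255],
  [[-0.003,-0.009,0],0,255],
  [[-0.003,-0.009,0],0,255],
  [[-0.003,-0.009,0],0,255],
])

```text
t: 4.52
eef_pos: [0.4118, 0.2998, 0.0339]
ee_rot: [-3.141, 0.0, 0.119]
contact_force: [-2.4, 3.1, 0.8]
finger_gap: 0.0272
gripper_force: 25.0
```

```bash
python3 - <<'E'
from h import *
print(ctrl.get_obs()['gripper_force']);rel((.4125,.3,.11,.12),(.4695,.104,.11,.12),(.4695,.104,.051,.12))
E
```

```text
24.999888888560236
t 4.52 p [0.4118 0.2998 0.0339] rpy [-3.1413  0.      0.1192] gap 0.0272 F [-2.4  3.1  0.8]
(0.4125, 0.3, 0.11, 0.12) -> [ 0.0018 -0.0004 -0.1902] roll -0.0007
(0.4695, 0.104, 0.11, 0.12) -> [ 0.085   0.503  -0.1903] roll -0.0007
(0.4695, 0.104, 0.051, 0.12) -> [ 0.085   0.5031 -0.0428] roll -0.0007
```

Emit:
arm_command([
  [[0,0,-0.05],0,255],
  [[0,0,-0.12],0,255],
  [[0,0,-0.19],0,255],
  [[0.01,0.06,-0.19],0,255],
  [[0.025,0.15,-0.19],0,255],
  [[0.042,0.25,-0.19],0,255],
  [[0.06,0.35,-0.19],0,255],
  [[0.073,0.43,-0.19],0,255],
  [[0.081,0.48,-0.19],0,255],
  [[0.085,0.503,-0.19],0,255],
])

```text
t: 5.35
eef_pos: [0.47, 0.0986, 0.1091]
ee_rot: [3.139, 0.001, 0.113]
contact_force: [0.9, -0.0, -6.6]
finger_gap: 0.0273
gripper_force: 25.0
```

Emit:
arm_command([
  [[0,0,0],0,255],
  [[0,0,0],0,255],
  [[0,0,0],0,255],
  [[0,0,0.03],0,255],
  [[0,0,0.06],0,255],
  [[0,0,0.09],0,255],
  [[0,0,0.115],0,255],
  [[0,0,0.13],0,255],
  [[0,0,0.13],0,255],
  [[0,0,0.13],0,255],
])

```text
t: 6.18
eef_pos: [0.4694, 0.1039, 0.0575]
ee_rot: [-3.141, 0.001, 0.119]
contact_force: [-0.4, 0.4, -5.1]
finger_gap: 0.0274
gripper_force: 25.0
```

```bash
python3 - <<'E'
from h import *
rel((.4695,.104,.051,.12))
i=[grab(n)['pixels'] for n in('top','side')]
a=cv2.resize(i[0][180:260,175:265],(405,360));b=cv2.resize(i[1][190:290,220:320],(360,360))
cv2.imwrite('pics/g1.png',cv2.convertScaleAbs(np.hstack([a,b])[:,:,::-1],alpha=1.4))
E
```

```text
t 6.18 p [0.4694 0.1039 0.0575] rpy [-3.1413e+00  9.0000e-04  1.1920e-01] gap 0.0274 F [-0.4  0.4 -5.1]
(0.4695, 0.104, 0.051, 0.12) -> [ 0.0003 -0.0002  0.0163] roll -0.0008
```

View pics/g1.png

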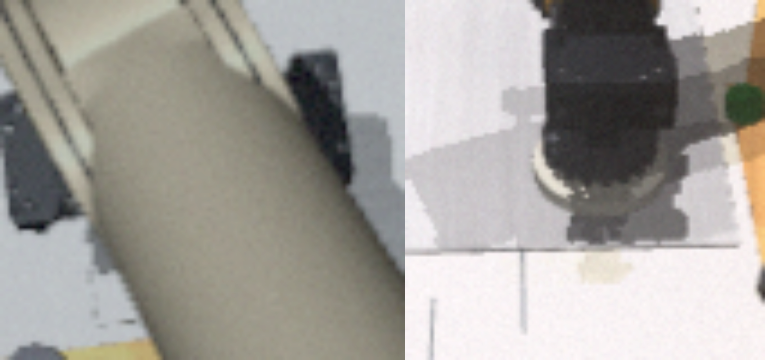

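Emit:
arm_command([
  [[0,0,0.008],0,255],
  [[0,0,0.014],0,255],
  [[0,0,0.0175],0,255],
  [[0,0,0.0175],0,255],
  [[0,0,0.0175],0,255],
  [[0,0,0.0175],0,200],
  [[0,0,0.0175],0,140],
  [[0,0,0.0175],0,60],
  [[0,0,0.0175],0,0],
  [[0,0,0.0175],0,0],
])

```text
t: 7.12
eef_pos: [0.4701, 0.1038, 0.0513]
ee_rot: [3.142, -0.001, 0.119]
contact_force: [1.1, -0.4, 0.4]
finger_gap: 0.0462
gripper_force: 0.0
```

Emit:
arm_command([
  [[0,0,0],0,0],
  [[0,0,0],0,0],
  [[0,0,0],0,0],
  [[0,0,0],0,0],
  [[0,0,-0.05],0,0],
  [[0,0,-0.13],0,0],
  [[0,0,-0.23],0,0],
  [[0,0,-0.23],0,0],
  [[0,0,-0.23],0,0],
  [[0,0,-0.23],0,0],
])

```text
t: 7.95
eef_pos: [0.4695, 0.1035, 0.1427]
ee_rot: [3.141, -0.0, 0.119]
contact_force: [-0.4, -0.8, 1.0]
finger_gap: 0.0868
gripper_force: 0.0
```

```bash
python3 - <<'E'
from h import *
rel((.599,.3097,.14,.12))
E
```

```text
t 7.95 p [0.4695 0.1035 0.1427] rpy [ 3.1411e+00 -1.0000e-04  1.1860e-01] gap 0.0868 F [-0.4 -0.8  1. ]
(0.599, 0.3097, 0.14, 0.12) -> [ 0.3825 -0.4736  0.0065] roll -0.0013
```

Emit:
arm_command([
  [[0.06,-0.07,0],0,0],
  [[0.13,-0.16,0],0,0],
  [[0.2,-0.25,0],0,0],
  [[0.27,-0.34,0],0,0],
  [[0.33,-0.41,0],0,0],
  [[0.3825,-0.4736,0.01],0,0],
  [[0.3825,-0.4736,0.05],0,0],
  [[0.3825,-0.4736,0.1],0,0],
  [[0.3825,-0.4736,0.14],0,0],
  [[0.3825,-0.4736,0.14],0,0],
])

```text
t: 8.78
eef_pos: [0.5965, 0.3087, 0.081]
ee_rot: [3.139, 0.008, 0.12]
contact_force: [-0.0, -0.6, -1.7]
finger_gap: 0.087
gripper_force: 0.0
```

```bash
python3 - <<'E'
from h import *
rel((.599,.3097,.018,.12))
f=grab('top');g=f['pixels'].max(2).astype(np.uint8)
g4=cv2.resize(g,None,fx=4,fy=4,interpolation=cv2.INTER_CUBIC)
x,y,w,h=200,198,40,44
m=np.zeros_like(g4);s=np.s_[4*y:4*(y+h),4*x:4*(x+w)];m[s]=(g4[s]<105)*255
c=max(cv2.findContours(m,cv2.RETR_EXTERNAL,cv2.CHAIN_APPROX_NONE)[0],key=cv2.contourArea).reshape(-1,2)/4-.375
(u,v),r=cv2.minEnclosingCircle(c.astype(np.float32));print(plane(f,[[u,v]],.025),r,u,v)
cv2.imwrite('pics/g2.png',cv2.convertScaleAbs(cv2.resize(f['pixels'][190:250,180:270,::-1],(720,480),interpolation=cv2.INTER_CUBIC),alpha=1.4))
E
```

```text
t 8.78 p [0.5965 0.3087 0.081 ] rpy [3.1387 0.0079 0.1199] gap 0.087 F [-0.  -0.6 -1.7]
(0.599, 0.3097, 0.018, 0.12) -> [ 0.0079 -0.0021  0.1574] roll -0.0001
[[0.48716786 0.09868721 0.025     ]] 20.436126708984375 219.16036987304688 210.875
```

View pics/g2.png

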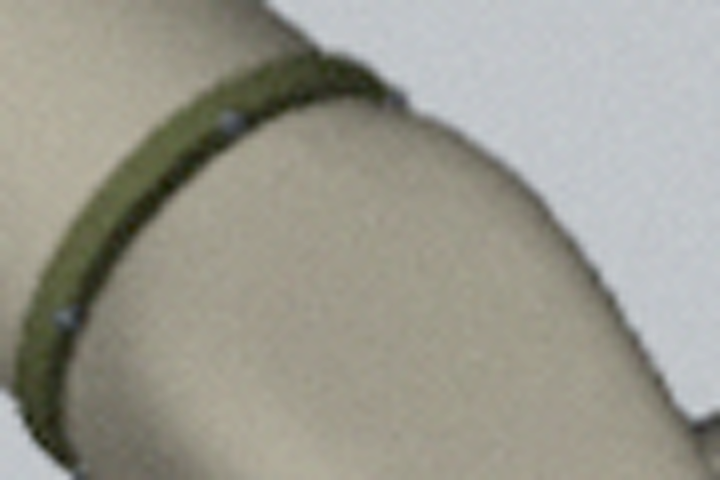

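Emit:
arm_command([
  [[0,0,0],0,0],
  [[0,0,0.05],0,0],
  [[0,0,0.1],0,0],
  [[0,0,0.14],0,0],
  [[0,0,0.165],0,0],
  [[0,0,0.172],0,0],
  [[0,0,0.172],0,0],
  [[0,0,0.172],0,60],
  [[0,0,0.172],0,255],
  [[0,0,0.172],0,255],
], squeeze=20)

```text
t: 9.67
eef_pos: [0.5996, 0.3103, 0.0192]
ee_rot: [-3.141, -0.001, 0.119]
contact_force: [0.1, 0.5, 0.7]
finger_gap: 0.0744
gripper_force: 0.0
```

Emit:
arm_command([
  [[0,0,0],0,255],
  [[0,0,0],0,255],
  [[0,0,0],0,255],
  [[0,0,0],0,255],
  [[0,0,0],0,255],
  [[0,0,0],0,255],
  [[0,0,0],0,255],
  [[0,0,0],0,255],
  [[0,0,0],0,255],
  [[0,0,0],0,255],
])

```text
t: 10.5
eef_pos: [0.5992, 0.3101, 0.0184]
ee_rot: [-3.141, -0.0, 0.119]
contact_force: [-1.3, -1.3, 5.8]
finger_gap: 0.0578
gripper_force: 20.0
```

```bash
python3 - <<'E'
from h import *
print(ctrl.get_obs()['gripper_force']);rel((.4695,.1035,.11,.12),(.4695,.1035,.051,.12))
s=grab('side')['pixels'];cv2.imwrite('pics/g3.png',cv2.convertScaleAbs(cv2.resize(s[210:275,235:325,::-1],(720,520),interpolation=cv2.INTER_CUBIC),alpha=1.4))
E
```

```text
20.000705374404788
t 10.5 p [0.5992 0.3101 0.0184] rpy [-3.1415e+00 -5.0000e-04  1.1890e-01] gap 0.0578 F [-1.3 -1.3  5.8]
(0.4695, 0.1035, 0.11, 0.12) -> [-0.3832  0.4743 -0.2291] roll -0.0011
(0.4695, 0.1035, 0.051, 0.12) -> [-0.3833  0.4744 -0.0816] roll -0.0011
```

View pics/g3.png

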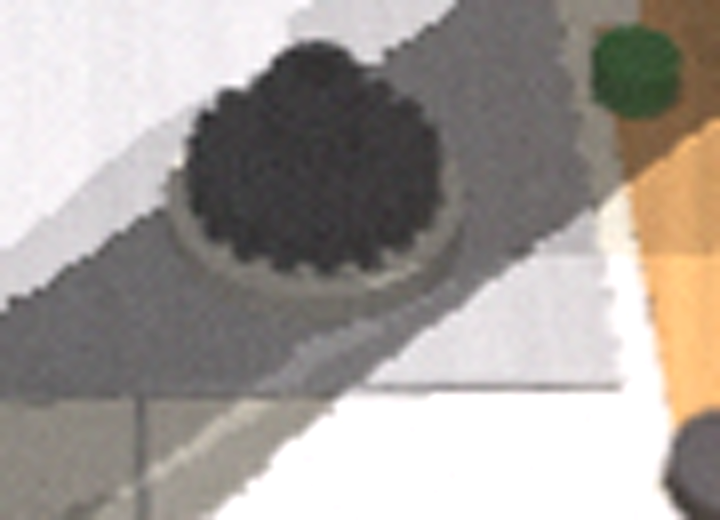

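Emit:
arm_command([
  [[0,0,-0.04],0,255],
  [[0,0,-0.11],0,255],
  [[-0.02,0.025,-0.19],0,255],
  [[-0.07,0.09,-0.235],0,255],
  [[-0.13,0.16,-0.235],0,255],
  [[-0.2,0.245,-0.235],0,255],
  [[-0.27,0.33,-0.235],0,255],
  [[-0.33,0.41,-0.235],0,255],
  [[-0.37,0.455,-0.235],0,255],
  [[-0.3825,0.474,-0.235],0,255],
])

```text
t: 11.38
eef_pos: [0.4672, 0.0992, 0.112]
ee_rot: [3.138, 0.002, 0.115]
contact_force: [0.4, -0.3, -1.4]
finger_gap: 0.0581
gripper_force: 20.0
```

Emit:
arm_command([
  [[0,0,0],0,255],
  [[0,0,0],0,255],
  [[0,0,0],0,255],
  [[0,0,0],0,255],
  [[0,0,0.01],0,255],
  [[0,0,0.03],0,255],
  [[0,0,0.04],0,255],
  [[0,0,0.04],0,255],
  [[0,0,0.04],0,255],
  [[0,0,0.04],0,255],
])

```text
t: 12.22
eef_pos: [0.4696, 0.1037, 0.096]
ee_rot: [-3.141, 0.0, 0.119]
contact_force: [-0.2, 0.6, -1.8]
finger_gap: 0.0577
gripper_force: 20.0
```

```bash
python3 - <<'E'
from h import *
rel((.4698,.1037,.0515,.12))
s=grab('side')['pixels'];cv2.imwrite('pics/g4.png',cv2.convertScaleAbs(cv2.resize(s[190:275,225:325,::-1],(700,595),interpolation=cv2.INTER_CUBIC),alpha=2))
E
```

```text
t 12.22 p [0.4696 0.1037 0.096 ] rpy [-3.1414e+00  1.0000e-04  1.1900e-01] gap 0.0577 F [-0.2  0.6 -1.8]
(0.4698, 0.1037, 0.0515, 0.12) -> [4.000e-04 1.000e-04 1.114e-01] roll -0.0009
```

View pics/g4.png

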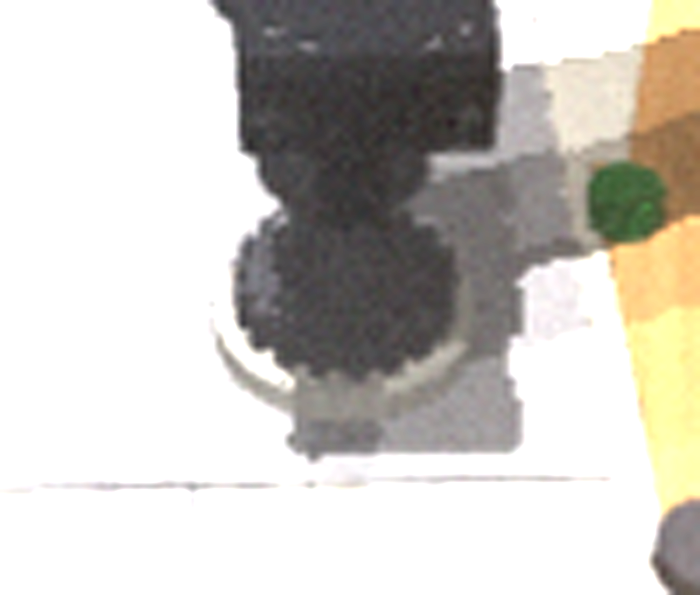

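Emit:
arm_command([
  [[0.001,0,0.02],0,255],
  [[0.001,0,0.04],0,255],
  [[0.001,0,0.06],0,255],
  [[0.001,0,0.08],0,255],
  [[0.001,0,0.1],0,255],
  [[0.001,0,0.108],0,255],
  [[0.001,0,0.112],0,255],
  [[0.001,0,0.112],0,255],
  [[0.001,0,0.112],0,255],
  [[0.001,0,0.112],0,255],
])

```text
t: 13.1
eef_pos: [0.4703, 0.1037, 0.0517]
ee_rot: [3.142, -0.001, 0.119]
contact_force: [0.6, 0.5, -1.6]
finger_gap: 0.0578
gripper_force: 20.0
```

Emit:
arm_command([
  [[0,0,0.001],0,150],
  [[0,0,0.001],0,80],
  [[0,0,0.001],0,0],
  [[0,0,0.001],0,0],
  [[0,0,0.001],0,0],
  [[0,0,0.001],0,0],
  [[0,0,0.001],0,0],
  [[0,0,-0.06],0,0],
  [[0,0,-0.15],0,0],
  [[0,0,-0.23],0,0],
])

```text
t: 13.93
eef_pos: [0.4694, 0.1039, 0.1444]
ee_rot: [-3.141, 0.001, 0.12]
contact_force: [0.7, -0.6, 0.1]
finger_gap: 0.0867
gripper_force: 0.0
```

```bash
python3 - <<'E'
from h import *
rel((.4705,-.2,.15,.12),(.4205,-.277,.15,.12),(.4205,-.277,.04,.12))
E
```

```text
t 13.93 p [0.4694 0.1039 0.1444] rpy [-3.1409e+00  1.3000e-03  1.1960e-01] gap 0.0867 F [ 0.7 -0.6  0.1]
(0.4705, -0.2, 0.15, 0.12) -> [-0.088   0.7546 -0.0144] roll -0.0004
(0.4205, -0.277, 0.15, 0.12) -> [-0.2351  0.9308 -0.0143] roll -0.0004
(0.4205, -0.277, 0.04, 0.12) -> [-0.2348  0.931   0.2607] roll -0.0004
```

Emit:
arm_command([
  [[-0.235,0.931,-0.01],-0.75,0],
  [[-0.235,0.931,-0.01],-0.75,0],
  [[-0.235,0.931,-0.01],-0.75,0],
  [[-0.235,0.931,-0.01],-0.75,0],
  [[-0.235,0.931,-0.01],-0.75,0],
  [[-0.235,0.931,-0.01],-0.75,0],
  [[-0.235,0.931,-0.01],-0.75,0],
  [[-0.235,0.931,-0.01],-0.75,0],
  [[-0.235,0.931,-0.01],-0.75,0],
  [[-0.235,0.931,-0.01],-0.75,0],
])

```text
t: 14.77
eef_pos: [0.423, -0.2593, 0.1474]
ee_rot: [3.141, 0.0, 0.905]
contact_force: [1.4, -0.0, -0.1]
finger_gap: 0.0874
gripper_force: 0.0
```

Emit:
arm_command([
  [[0,0,0],-0.1,0],
  [[0,0,0],-0.2,0],
  [[0,0,0],-0.3,0],
  [[0,0,0],-0.4,0],
  [[0,0,0],-0.5,0],
  [[0,0,0],-0.6,0],
  [[0,0,0],-0.7,0],
  [[0,0,0],-0.75,0],
  [[0,0,0],-0.75,0],
  [[0,0,0],-0.75,0],
])

```text
t: 15.6
eef_pos: [0.4236, -0.2573, 0.1471]
ee_rot: [3.142, 0.0, 1.688]
contact_force: [0.1, -0.4, 0.7]
finger_gap: 0.0869
gripper_force: 0.0
```

```bash
python3 - <<'E'
from h import *
rel((.4205,-.277,.04,1.69))
f=grab('top');g=f['pixels'].max(2)
print((g[208:232,208:230]<90).sum())
cv2.imwrite('pics/g5.png',cv2.convertScaleAbs(np.hstack([cv2.resize(q[:,:,::-1],(400,320),interpolation=cv2.INTER_CUBIC) for q in (f['pixels'][200:240,195:245],grab('side')['pixels'][210:266,240:310])]),alpha=1.7))
E
```

```text
t 15.6 p [ 0.4236 -0.2573  0.1471] rpy [3.1416 0.     1.6876] gap 0.0869 F [ 0.1 -0.4  0.7]
(0.4205, -0.277, 0.04, 1.69) -> [-0.0479 -0.0134  0.2677] roll -0.0022
439
```

View pics/g5.png

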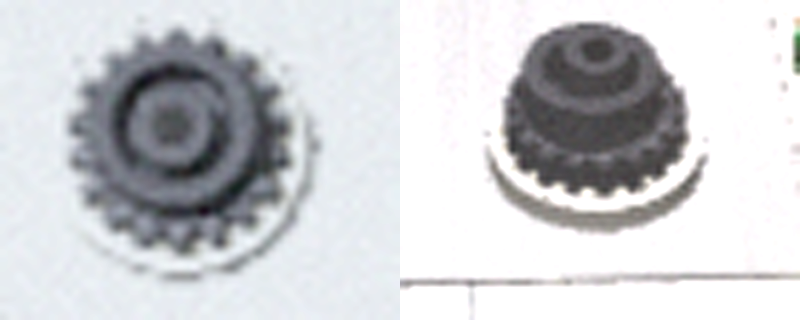

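Emit:
arm_command([
  [[-0.048,-0.013,0],0,0],
  [[-0.048,-0.013,0.0],0,0],
  [[-0.048,-0.013,0.05],0,0],
  [[-0.048,-0.013,0.11],0,0],
  [[-0.048,-0.013,0.17],0,0],
  [[-0.048,-0.013,0.23],0,0],
  [[-0.048,-0.013,0.26],0,0],
  [[-0.048,-0.013,0.268],0,0],
  [[-0.048,-0.013,0.268],0,60],
  [[-0.048,-0.013,0.268],0,255],
], squeeze=25)

```text
t: 16.53
eef_pos: [0.4214, -0.2773, 0.041]
ee_rot: [3.141, 0.001, 1.689]
contact_force: [-0.9, 0.3, -0.8]
finger_gap: 0.0798
gripper_force: 0.0
```

Emit:
arm_command([
  [[0,0,0],0,255],
  [[0,0,0],0,255],
  [[0,0,0],0,255],
  [[0,0,0],0,255],
  [[0,0,0],0,255],
  [[0,0,0],0,255],
  [[0,0,0],0,255],
  [[0,0,0],0,255],
  [[0,0,0],0,255],
  [[0,0,0],0,255],
])

```text
t: 17.37
eef_pos: [0.4205, -0.2771, 0.04]
ee_rot: [-3.141, 0.0, 1.69]
contact_force: [-3.5, 1.1, 4.3]
finger_gap: 0.0352
gripper_force: 25.0
```

```bash
python3 - <<'E'
from h import *
print(ctrl.get_obs()['gripper_force']);rel((.482,.0005,.13,1.69),(.482,.0005,.045,1.69))
E
```

```text
24.99904098920524
t 17.37 p [ 0.4205 -0.2771  0.04  ] rpy [-3.1411  0.      1.6896] gap 0.0352 F [-3.5  1.1  4.3]
(0.482, 0.0005, 0.13, 1.69) -> [ 0.6709  0.2348 -0.2253] roll -0.0004
(0.482, 0.0005, 0.045, 1.69) -> [ 0.6709  0.2349 -0.0128] roll -0.0004
```

Emit:
arm_command([
  [[0,0,-0.05],0,255],
  [[0,0,-0.13],0,255],
  [[0,0,-0.22],0,255],
  [[0.06,0.02,-0.25],0,255],
  [[0.14,0.05,-0.25],0,255],
  [[0.23,0.08,-0.25],0,255],
  [[0.32,0.112,-0.25],0,255],
  [[0.41,0.144,-0.25],0,255],
  [[0.5,0.175,-0.25],0,255],
  [[0.58,0.203,-0.25],0,255],
])

```text
t: 18.2
eef_pos: [0.4736, -0.0344, 0.1396]
ee_rot: [-3.142, -0.0, 1.691]
contact_force: [1.3, 0.4, -4.8]
finger_gap: 0.0354
gripper_force: 25.0
```

Emit:
arm_command([
  [[0.06,0.021,0],0,255],
  [[0.091,0.032,0],0,255],
  [[0.091,0.032,0],0,255],
  [[0.091,0.032,0.02],0,255],
  [[0.091,0.032,0.06],0,255],
  [[0.091,0.032,0.11],0,255],
  [[0.091,0.032,0.16],0,255],
  [[0.091,0.032,0.2],0,255],
  [[0.091,0.032,0.22],0,255],
  [[0.091,0.032,0.22],0,255],
])

```text
t: 19.03
eef_pos: [0.4805, -0.0005, 0.0497]
ee_rot: [-3.138, -0.001, 1.688]
contact_force: [-1.2, -0.0, -5.0]
finger_gap: 0.0356
gripper_force: 25.0
```

```bash
python3 - <<'E'
from h import *
rel((.482,.0005,.045,1.69))
E
```

```text
t 19.03 p [ 0.4805 -0.0005  0.0497] rpy [-3.1379e+00 -7.0000e-04  1.6884e+00] gap 0.0356 F [-1.2 -0.  -5. ]
(0.482, 0.0005, 0.045, 1.69) -> [0.002  0.004  0.0118] roll -0.0016
```

Emit:
arm_command([
  [[0,0,0],0,255],
  [[0,0,0.01],0,255],
  [[0,0,0.015],0,255],
  [[0,0,0.019],0,255],
  [[0,0,0.019],0,255],
  [[0,0,0.019],0,255],
  [[0,0,0.019],0,255],
  [[0,0,0.019],0,255],
  [[0,0,0.019],0,200],
  [[0,0,0.019],0,140],
])

```text
t: 19.87
eef_pos: [0.4825, 0.0006, 0.0445]
ee_rot: [3.141, 0.0, 1.69]
contact_force: [0.5, -0.3, 0.4]
finger_gap: 0.0371
gripper_force: 0.0
```

Emit:
arm_command([
  [[0,0,0],0,0],
  [[0,0,0],0,0],
  [[0,0,0],0,0],
  [[0,0,0],0,0],
  [[0,0,0],0,0],
  [[0,0,0],0,0],
  [[0,0,-0.05],0,0],
  [[0,0,-0.13],0,0],
  [[0,0,-0.21],0,0],
  [[0,0,-0.24],0,0],
])

```text
t: 20.7
eef_pos: [0.4838, 0.0011, 0.1441]
ee_rot: [3.137, 0.001, 1.69]
contact_force: [0.5, 0.1, 0.2]
finger_gap: 0.0859
gripper_force: 0.0
```

```bash
python3 - <<'E'
from h import *
rel((.6095,-.2935,.14,np.radians(41)),(.6095,-.2935,.02,np.radians(41)))
E
```

```text
t 20.7 p [0.4838 0.0011 0.1441] rpy [3.1373e+00 1.0000e-03 1.6903e+00] gap 0.0859 F [0.5 0.1 0.2]
(0.6095, -0.2935, 0.14, np.float64(0.7155849933176751)) -> [-0.7687  0.2241  0.0119] roll 0.9308
(0.6095, -0.2935, 0.02, np.float64(0.7155849933176751)) -> [-0.7684  0.2228  0.3119] roll 0.9308
```

Emit:
arm_command([
  [[-0.08,0.024,0],0.1,0],
  [[-0.17,0.05,0],0.21,0],
  [[-0.26,0.077,0],0.32,0],
  [[-0.35,0.104,0],0.43,0],
  [[-0.44,0.13,0],0.54,0],
  [[-0.53,0.157,0],0.65,0],
  [[-0.62,0.184,0],0.76,0],
  [[-0.7,0.208,0],0.86,0],
  [[-0.75,0.222,0],0.93,0],
  [[-0.768,0.228,0],0.93,0],
])

```text
t: 21.53
eef_pos: [0.609, -0.2978, 0.1392]
ee_rot: [3.141, 0.002, 0.707]
contact_force: [0.4, -0.7, -0.2]
finger_gap: 0.087
gripper_force: 0.0
```

Emit:
arm_command([
  [[0,0,0],0,0],
  [[0,0,0],0,0],
  [[0,0,0.03],0,0],
  [[0,0,0.08],0,0],
  [[0,0,0.13],0,0],
  [[0,0,0.13],0,0],
  [[0,0,0.13],0,0],
  [[0,0,0.13],0,0],
  [[0,0,0.13],0,0],
  [[0,0,0.13],0,0],
])

```text
t: 22.37
eef_pos: [0.6099, -0.2937, 0.0897]
ee_rot: [3.14, -0.001, 0.716]
contact_force: [-0.6, 0.2, 0.3]
finger_gap: 0.0869
gripper_force: 0.0
```

```bash
python3 - <<'E'
from h import *
rel((.6095,-.2935,.02,np.radians(41)))
E
```

```text
t 22.37 p [ 0.6099 -0.2937  0.0897] rpy [ 3.1397e+00 -8.0000e-04  7.1600e-01] gap 0.0869 F [-0.6  0.2  0.3]
(0.6095, -0.2935, 0.02, np.float64(0.7155849933176751)) -> [-0.0006 -0.0013  0.1743] roll 0.0004
```

Emit:
arm_command([
  [[0,0,0.05],0,0],
  [[0,0,0.1],0,0],
  [[0,0,0.14],0,0],
  [[0,0,0.165],0,0],
  [[0,0,0.173],0,0],
  [[0,0,0.173],0,0],
  [[0,0,0.173],0,60],
  [[0,0,0.173],0,255],
  [[0,0,0.173],0,255],
  [[0,0,0.173],0,255],
], squeeze=30)

```text
t: 23.2
eef_pos: [0.6097, -0.2938, 0.02]
ee_rot: [3.14, -0.0, 0.716]
contact_force: [-0.2, 0.5, 0.6]
finger_gap: 0.0677
gripper_force: 0.0
```

Emit:
arm_command([
  [[0,0,0],0,255],
  [[0,0,0],0,255],
  [[0,0,0],0,255],
  [[0,0,0],0,255],
  [[0,0,0],0,255],
  [[0,0,0],0,255],
  [[0,0,0],0,255],
  [[0,0,0],0,255],
  [[0,0,0],0,255],
  [[0,0,0],0,255],
])

```text
t: 24.03
eef_pos: [0.6094, -0.2938, 0.0192]
ee_rot: [3.141, -0.0, 0.716]
contact_force: [0.7, -1.8, -0.3]
finger_gap: 0.0439
gripper_force: 29.9
```

```bash
python3 - <<'E'
from h import *
print(ctrl.get_obs()['gripper_force'])
e=np.array([np.cos(.12),np.sin(.12)]); h=np.array([.4948,-.1036])+.1*e; print(h)
rel((*h,.12,.12),(*h,.0245,.12))
E
```

```text
29.914834038354456
[ 0.59408086 -0.09162878]
t 24.03 p [ 0.6094 -0.2938  0.0192] rpy [ 3.1411e+00 -1.0000e-04  7.1570e-01] gap 0.0439 F [ 0.7 -1.8 -0.3]
(np.float64(0.5940808635853867), np.float64(-0.09162877927110806), 0.12, 0.12) -> [ 0.3027 -0.4063 -0.2521] roll 0.5689
(np.float64(0.5940808635853867), np.float64(-0.09162877927110806), 0.0245, 0.12) -> [ 0.3027 -0.4064 -0.0133] roll 0.5689
```

Emit:
arm_command([
  [[0,0,-0.04],0,255],
  [[0,0,-0.1],0,255],
  [[0,0,-0.17],0.02,255],
  [[0.04,-0.05,-0.19],0.08,255],
  [[0.09,-0.12,-0.19],0.17,255],
  [[0.15,-0.2,-0.19],0.28,255],
  [[0.21,-0.28,-0.19],0.39,255],
  [[0.26,-0.35,-0.19],0.49,255],
  [[0.29,-0.39,-0.19],0.55,255],
  [[0.303,-0.4065,-0.19],0.569,255],
])

```text
t: 24.87
eef_pos: [0.5928, -0.0859, 0.0945]
ee_rot: [-3.139, 0.002, 0.122]
contact_force: [0.4, 0.2, -4.4]
finger_gap: 0.0437
gripper_force: 29.9
```

Emit:
arm_command([
  [[0,0,0],0,255],
  [[0,0,0],0,255],
  [[0,0,0.03],0,255],
  [[0,0,0.07],0,255],
  [[0,0,0.11],0,255],
  [[0,0,0.14],0,255],
  [[0,0,0.16],0,255],
  [[0,0,0.16],0,255],
  [[0,0,0.16],0,255],
  [[0,0,0.16],0,255],
])

```text
t: 25.7
eef_pos: [0.5946, -0.0916, 0.0318]
ee_rot: [3.141, -0.001, 0.12]
contact_force: [-0.5, -0.0, -3.4]
finger_gap: 0.0436
gripper_force: 29.9
```

```bash
python3 - <<'E'
from h import *
rel((.5941,-.0916,.024,.12))
E
```

```text
t 25.7 p [ 0.5946 -0.0916  0.0318] rpy [ 3.1413e+00 -1.2000e-03  1.1980e-01] gap 0.0436 F [-0.5 -0.  -3.4]
(0.5941, -0.0916, 0.024, 0.12) -> [-0.0012 -0.0002  0.0195] roll -0.0002
```

Emit:
arm_command([
  [[0,0,0.01],0,255],
  [[0,0,0.016],0,255],
  [[0,0,0.0195],0,255],
  [[0,0,0.0195],0,255],
  [[0,0,0.0195],0,255],
  [[0,0,0.0195],0,255],
  [[0,0,0.0195],0,255],
  [[0,0,0.0195],0,200],
  [[0,0,0.0195],0,120],
  [[0,0,0.0195],0,0],
])

```text
t: 26.53
eef_pos: [0.5945, -0.0914, 0.0238]
ee_rot: [3.141, -0.001, 0.12]
contact_force: [0.2, 0.0, 0.6]
finger_gap: 0.048
gripper_force: 0.0
```

Emit:
arm_command([
  [[0,0,0],0,0],
  [[0,0,0],0,0],
  [[0,0,0],0,0],
  [[0,0,0],0,0],
  [[0,0,-0.05],0,0],
  [[0,0,-0.13],0,0],
  [[0,0,-0.23],0,0],
  [[0,0,-0.33],0,0],
  [[0,0,-0.38],0,0],
  [[0,0,-0.38],0,0],
])

```text
t: 27.37
eef_pos: [0.5966, -0.0914, 0.1812]
ee_rot: [3.139, -0.008, 0.12]
contact_force: [0.4, -0.0, 0.4]
finger_gap: 0.0867
gripper_force: 0.0
```

```bash
python3 - <<'E'
from h import *
f=grab('top');s=grab('side')
# coupon top-edge ends: far (y-) and near (y+), picked in cl.png and s1.png
t=[[u/4+70-.375,v/4+150-.375] for u,v in((121,260),(33,257))]
q=[[u/4+180-.375,v/4+245-.375] for u,v in((330,294),(311,412))]
ca,da=ray(f,t);cb,db=ray(s,q)
for i in range(2):
    A=np.c_[da[i],-db[i]];k=np.linalg.lstsq(A,cb-ca,rcond=None)[0]
    P1=ca+k[0]*da[i];P2=cb+k[1]*db[i];print((P1+P2)/2,np.linalg.norm(P1-P2))
print(plane(f,t,.078),plane(s,q,.078))
# stand plate outline corners in cl.png (foot at z~0.003)
st=plane(f,[[u/4+70-.375,v/4+150-.375] for u,v in((62,192),(185,197),(180,300),(55,298))],.003);print('stand',st)
rel((.54,.2,.2,1.6))
i=lambda p,sc:cv2.resize(p[:,:,::-1],None,fx=sc,fy=sc,interpolation=cv2.INTER_CUBIC)
a=i(f['pixels'][190:234,73:125],7.5);b=i(s['pixels'][312:384,218:282],4.58)
h=min(a.shape[0],b.shape[0]);cv2.imwrite('pics/c1.png',cv2.convertScaleAbs(np.hstack([a[:h],b[:h]]),alpha=1.5));print(a.shape,b.shape)
E
```

```text
[0.47035643 0.40881801 0.09513435] 0.0011239940963095167
[0.47262022 0.46784008 0.09810496] 0.001050110645248121
[[0.47346925 0.41452525 0.078     ]
 [0.47618353 0.47558247 0.078     ]] [[0.47094924 0.39608637 0.078     ]
 [0.47353671 0.45485017 0.078     ]]
stand [[0.53429741 0.48544142 0.003     ]
 [0.52931847 0.3947641  0.003     ]
 [0.45564782 0.3956469  0.003     ]
 [0.45795006 0.48679205 0.003     ]]
t 27.47 p [ 0.5943 -0.0914  0.1759] rpy [ 3.1409e+00 -1.4000e-03  1.1990e-01] gap 0.0869 F [-1.3  0.4  0.2]
(0.54, 0.2, 0.2, 1.6) -> [-0.0475 -0.7395 -0.0608] roll -1.4134
(330, 390, 3) (330, 293, 3)
```

View pics/c1.png

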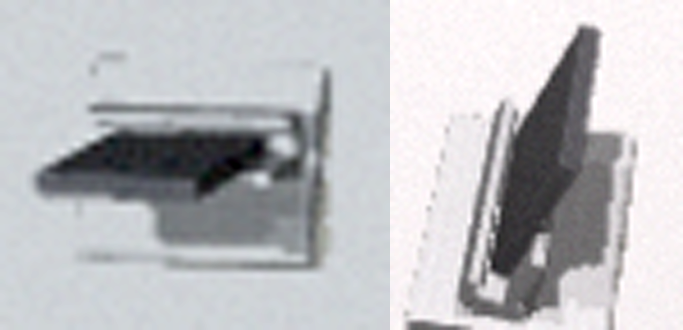

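Emit:
arm_command([
  [[-0.043,-0.685,-0.03],-0.7,0],
  [[-0.043,-0.685,-0.03],-0.7,0],
  [[-0.043,-0.685,-0.03],-0.7,0],
  [[-0.043,-0.685,-0.03],-0.7,0],
  [[-0.043,-0.685,-0.03],-0.7,0],
  [[-0.043,-0.685,-0.03],-0.7,0],
  [[-0.043,-0.685,-0.03],-0.7,0],
  [[-0.043,-0.685,-0.03],-0.7,0],
  [[-0.043,-0.685,-0.03],-0.7,0],
  [[-0.043,-0.685,-0.03],-0.7,0],
])

```text
t: 28.3
eef_pos: [0.5439, 0.1773, 0.1859]
ee_rot: [-3.141, 0.002, 0.852]
contact_force: [0.4, -1.1, -0.3]
finger_gap: 0.0872
gripper_force: 0.0
```

```bash
python3 - <<'E'
from h import *
rel((.477,.438,.16,1.534),(.477,.438,.08,1.534))
E
```

```text
t 28.3 p [0.5439 0.1773 0.1859] rpy [-3.1409e+00  2.1000e-03  8.5180e-01] gap 0.0872 F [ 0.4 -1.1 -0.3]
(0.477, 0.438, 0.16, 1.534) -> [ 0.3804 -0.5551  0.0643] roll -0.6514
(0.477, 0.438, 0.08, 1.534) -> [ 0.3808 -0.5549  0.2643] roll -0.6514
```

Emit:
arm_command([
  [[0.05,-0.075,0.02],-0.09,0],
  [[0.11,-0.16,0.04],-0.19,0],
  [[0.17,-0.25,0.06],-0.29,0],
  [[0.23,-0.335,0.064],-0.39,60],
  [[0.29,-0.42,0.064],-0.49,100],
  [[0.34,-0.495,0.064],-0.58,100],
  [[0.37,-0.54,0.064],-0.65,100],
  [[0.3805,-0.555,0.064],-0.6514,100],
  [[0.3805,-0.555,0.064],-0.6514,100],
  [[0.3805,-0.555,0.064],-0.6514,100],
])

```text
t: 29.13
eef_pos: [0.4783, 0.4373, 0.1608]
ee_rot: [-3.141, 0.002, 1.531]
contact_force: [0.3, -0.3, 0.0]
finger_gap: 0.0548
gripper_force: 0.0
```

Emit:
arm_command([
  [[0,0,0],0,100],
  [[0,0,0],0,100],
  [[0,0,0],0,100],
  [[0,0,0],0,100],
  [[0,0,0],0,100],
  [[0,0,0],0,100],
  [[0,0,0],0,100],
  [[0,0,0],0,100],
  [[0,0,0],0,100],
  [[0,0,0],0,100],
])

```text
t: 29.97
eef_pos: [0.477, 0.4393, 0.1617]
ee_rot: [3.142, 0.0, 1.535]
contact_force: [-1.3, 0.4, 0.3]
finger_gap: 0.0531
gripper_force: 0.0
```

```bash
python3 - <<'E'
from h import *
rel((.477,.438,.08,1.534))
E
```

```text
t 29.97 p [0.477  0.4393 0.1617] rpy [3.1415e+00 1.0000e-04 1.5352e+00] gap 0.0531 F [-1.3  0.4  0.3]
(0.477, 0.438, 0.08, 1.534) -> [-3.200e-03  2.000e-04  2.042e-01] roll 0.0011
```

Emit:
arm_command([
  [[-0.003,0,0.03],0,100],
  [[-0.003,0,0.08],0,100],
  [[-0.003,0,0.13],0,100],
  [[-0.003,0,0.17],0,100],
  [[-0.003,0,0.195],0,100],
  [[-0.003,0,0.204],0,100],
  [[-0.003,0,0.204],0,100],
  [[-0.003,0,0.204],0,255],
  [[-0.003,0,0.204],0,255],
  [[-0.003,0,0.204],0,255],
], squeeze=9)

```text
t: 30.8
eef_pos: [0.4773, 0.4385, 0.0811]
ee_rot: [3.14, -0.001, 1.535]
contact_force: [0.2, -0.2, 0.3]
finger_gap: 0.0404
gripper_force: 0.0
```

Emit:
arm_command([
  [[0,0,0],0,255],
  [[0,0,0],0,255],
  [[0,0,0],0,255],
  [[0,0,0],0,255],
  [[0,0,0],0,255],
  [[0,0,0],0,255],
  [[0,0,0],0,255],
  [[0,0,0],0,255],
  [[0,0,0],0,255],
  [[0,0,0],0,255],
])

```text
t: 31.63
eef_pos: [0.4777, 0.4381, 0.0804]
ee_rot: [3.14, -0.0, 1.535]
contact_force: [5.3, 0.8, 3.2]
finger_gap: 0.0186
gripper_force: 8.0
```

Emit:
arm_command([
  [[0,-0.004,-0.01],0,255],
  [[0,-0.008,-0.022],0,255],
  [[0,-0.013,-0.036],0,255],
  [[0,-0.018,-0.05],0,255],
  [[0,-0.024,-0.065],0,255],
  [[0,-0.029,-0.08],0,255],
  [[0,-0.035,-0.095],0,255],
  [[0,-0.04,-0.11],0,255],
  [[0,-0.045,-0.124],0,255],
  [[0,-0.05,-0.138],0,255],
])

```text
t: 32.47
eef_pos: [0.4561, 0.4389, 0.1356]
ee_rot: [-3.141, 0.0, 1.536]
contact_force: [-0.1, -0.3, -2.8]
finger_gap: 0.0077
gripper_force: 9.0
```

```bash
python3 - <<'E'
from h import *
rel();print(ctrl.get_obs()['gripper_force'])
s=grab('side')['pixels'];cv2.imwrite('pics/c2.png',cv2.convertScaleAbs(cv2.resize(s[264:384,190:330,::-1],(700,600),interpolation=cv2.INTER_CUBIC),alpha=1.7))
E
```

```text
t 32.47 p [0.4561 0.4389 0.1356] rpy [-3.1407e+00  3.0000e-04  1.5358e+00] gap 0.0077 F [-0.1 -0.3 -2.8]
8.999152779579163
```

View pics/c2.png

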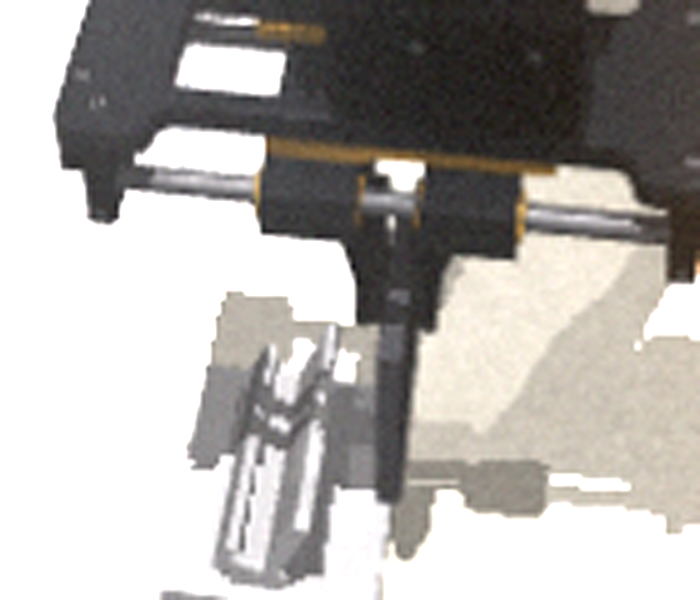

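```bash
python3 - <<'E'
from h import *
s=grab('side')
c,d=ray(s,[[267.6,363.6],[266.4,363.6],[270.6,363.4]])
for k in d: print(c+k*((.4685-c[1])/k[1]))
g=s['pixels'].max(2)
for v in range(340,370,2): print(v,g[v,258:282])
for v in (.45,.47): pass
rel((.45,.1,.25,1.6),(.47,-.25,.25,1.7))
E
```

```text
[0.45554149 0.4685     0.0559416 ]
[0.45751224 0.4685     0.05563939]
[0.45063035 0.4685     0.05728483]
340 [125 125 142 133 107 107  97  62  49  44  44  42  41  36  74 135 147 143
 145 146 144 147 146 146]
342 [ 69  67  71  72  82  83  72  60  44  45  44  45  39  41  91 146 144 146
 147 150 145 147 143 142]
344 [ 72  67  72  87  84  84  77  57  44  47  44  44  36  46  98 148 146 149
 147 148 144 141 142 143]
346 [ 70  67  69  65  70  74  74  53  44  46  42  43  35  62 117 144 143 146
 144 145 142 146 143 140]
348 [ 66  68  71  72  70  71  66  47  48  43  44  41  36  64 108 126 134 133
 131 130 133 133 137 142]
350 [ 68  66  69  70  67  68  63  54  43  43  42  46  36  77 124 125 123 126
 126 125 123 122 121 118]
352 [ 66  73  67  67  71  69  65  49  44  45  47  36  42  84 126 122 129 118
 123 119 122 119 117 123]
354 [ 69  70  85  83  85  86  80  53  46  41  47  43  47  84 118 120 122 123
 119 120 121 128 123 124]
356 [ 69  76  82  85  82  84  79  53  48  45  44  39  55  82  95  91  91  94
 104 122 123 124 122 123]
358 [66 76 86 86 83 83 78 57 42 46 42 43 57 84 86 82 89 85 89 87 86 88 91 91]
360 [ 69  75  85  83  82  84  76  50  46  45  39  44  82 126 122 124 113  84
  89  89  88  87  87  89]
362 [155 174 167 170 168 171 152  77  43  47  42  49  73  90  90  89  89  89
  91 154 201 200 192 152]
364 [159 171 169 168 169 169 154 120 118  88  62  62  79  87  86  87  88  85
  98 158 198 196 197 198]
366 [172 172 172 172 171 172 162 148 152 133  77  89  84  87  88  90  87  90
 152 199 199 195 193 196]
368 [172 167 168 169 172 169 164 154 152 134  76  87  88  93  91  86  84  89
 151 197 195 198 195 196]
t 32.57 p [0.4565 0.4394 0.1363] rpy [ 3.1411e+00 -9.0000e-04  1.5359e+00] gap 0.0079 F [ 0.6 -0.4 -2.6]
(0.45, 0.1, 0.25, 1.6) -> [-0.8483  0.0135 -0.285 ] roll -0.0612
(0.47, -0.25, 0.25, 1.7) -> [-1.7211  0.0941 -0.2857] roll -0.1567
```

Emit:
arm_command([
  [[0,0,0],0,255],
  [[0,0,0],0,255],
  [[0,0,-0.03],0,255],
  [[0,0,-0.07],0,255],
  [[0,0,-0.11],0,255],
  [[0,0,-0.16],0,255],
  [[0,0,-0.21],0,255],
  [[0,0,-0.24],0,255],
  [[0,0,-0.25],0,255],
  [[0,0,-0.25],0,255],
], squeeze=35)

```text
t: 33.4
eef_pos: [0.4572, 0.4391, 0.2362]
ee_rot: [3.141, -0.001, 1.535]
contact_force: [-0.1, 0.1, -2.8]
finger_gap: 0.008
gripper_force: 35.0
```

```bash
python3 - <<'E'
from h import *
s=grab('side');p=s['pixels']
T=ctrl.get_obs()['eef_pos']
for z in(-.09,-.08,-.064,-.014,0,.016): print(z,proj(s,[[T[0],T[1]+.03,T[2]+z],[T[0],T[1]-.03,T[2]+z]]).round(1).tolist())
u0=int(proj(s,[[T[0],T[1]+.03,T[2]-.03]])[0,0])
for v in range(265,345,3): print(v,p[v,u0-8:u0+9].max(1))
rel((.45,.1,.24,1.6))
E
```

```text
-0.09 [[267.1, 330.9], [270.0, 299.4]]
-0.08 [[267.1, 326.9], [270.1, 295.4]]
-0.064 [[267.2, 320.2], [270.2, 288.7]]
-0.014 [[267.4, 298.0], [270.5, 266.6]]
0 [[267.5, 291.3], [270.6, 260.0]]
0.016 [[267.6, 283.4], [270.7, 252.2]]
265 [38 35 41 40 36 39 42 35 59 94 45 42 42 37 36 31 34]
268 [37 39 40 38 40 41 42 35 36 43 42 44 44 41 36 39 39]
271 [39 35 38 40 40 42 37 40 37 43 49 46 45 40 38 38 35]
274 [110  43  40  38  45  40  43  44  44  50  47  49  45  45  42  37  32]
277 [186  61  44  43  44  42  44  44  49  47  47  51  46  39  41  40  39]
280 [189  57  42  44  42  44  39  41  53  64  62  63  59  44  41  40  44]
283 [192  63  43  43  42  44  44  52  50  49  48  45  48  44  44  41  40]
286 [202 157 141 155 183 164  87  63  71  74  74  66  46  45  54  68  37]
289 [211 210 210 209 210 191  89  71  71  73  72  61  42  47  95 176 210]
292 [209 210 211 209 201 147  56  59  67  66  59  50  47  47  98 176 210]
295 [209 211 209 210 201 150  54  56  58  54  53  45  46  46 120 208 210]
298 [209 209 209 208 200 149  58  55  54  53  53  46  48  51 130 209 209]
301 [210 209 210 210 201 147  5
[... 544 characters left out ...]
115 112 116 114]
325 [209 210 209 209 200 141  51  54  51  51  65  98 113 115 113 114 127]
328 [210 206 210 209 210 210 188 113 112 113 113 113 117 114 131 152 150]
331 [209 213 209 208 207 209 191 117 112 117 111 113 130 152 148 150 154]
334 [207 210 206 211 209 190 115 117 117 130 153 153 153 155 152 153 149]
337 [212 210 209 209 209 190 113 117 131 151 154 150 150 150 148 150 153]
340 [130 143 153 181 183 168 118 125 141 139 146 151 148 148 149 153 150]
343 [ 86 130 130 101 113 117 115 116 115 112 115 107 117 149 149 151 148]
t 33.45 p [0.457  0.4387 0.235 ] rpy [3.1415e+00 3.0000e-04 1.5350e+00] gap 0.0078 F [-0.6  0.  -2.7]
(0.45, 0.1, 0.24, 1.6) -> [-0.8468  0.0129 -0.0123] roll -0.062
```

Emit:
arm_command([
  [[-0.05,0,0],0,255],
  [[-0.13,0,0],0,255],
  [[-0.22,0,0],0,255],
  [[-0.31,0,0],0,255],
  [[-0.4,0,0],0,255],
  [[-0.49,0,0],0,255],
  [[-0.58,0,0],0,255],
  [[-0.67,0,0],0,255],
  [[-0.76,0,0],0,255],
  [[-0.85,0,0],0,255],
])

```text
t: 34.28
eef_pos: [0.4438, 0.0969, 0.2343]
ee_rot: [-3.14, 0.0, 1.535]
contact_force: [1.0, -0.1, -1.9]
finger_gap: 0.0075
gripper_force: 35.0
```

Emit:
arm_command([
  [[-0.09,0,0],-0.02,255],
  [[-0.18,0,0],-0.04,255],
  [[-0.27,0,0],-0.06,255],
  [[-0.36,0,0],-0.09,255],
  [[-0.45,0,0],-0.12,255],
  [[-0.54,0,0],-0.15,255],
  [[-0.63,0,0],-0.18,255],
  [[-0.72,0,0],-0.2,255],
  [[-0.8,0,0],-0.216,255],
  [[-0.85,0,0],-0.216,255],
])

```text
t: 35.12
eef_pos: [0.431, -0.2444, 0.2337]
ee_rot: [-3.139, -0.001, 1.759]
contact_force: [0.4, 0.2, -1.7]
finger_gap: 0.0073
gripper_force: 35.0
```

```bash
python3 - <<'E'
from h import *
rel((.488,-.4386,.18,1.761),(.488,-.4386,.092,1.761))
# re-measure block/slot from the now clear top view
f=grab('top');p=f['pixels'].astype(int).max(2)
for v in range(196,222,1): print(v,p[v,392:432])
E
```

```text
t 35.12 p [ 0.431  -0.2444  0.2337] rpy [-3.1393e+00 -7.0000e-04  1.7588e+00] gap 0.0073 F [ 0.4  0.2 -1.7]
(0.488, -0.4386, 0.18, 1.761) -> [-0.5037  0.0497  0.1337] roll -0.0021
(0.488, -0.4386, 0.092, 1.761) -> [-0.5038  0.0502  0.3537] roll -0.0021
196 [131 128 130  84  53 118 130 126 129 124 109 128 134 132 126 130 130 130
 127 127 125 125 124 124 126 121 125 125 125 124 126 128 128 129 126 127
 127 130 130 132]
197 [133 133 122  73  85 124 131 131 130 121 124 129 131 132 131 132 131 127
 131 128 128 126 125 124 126 123 127 123 124 122 125 123 128 129 128 127
 127 129 129 131]
198 [133 133 100  49 112 129 127 131 131 108 130 128 131 130 131 128 127 130
 128 126 128 127 123 124 125 126 125 126 126 125 126 123 126 124 125 124
 127 128 127 129]
199 [136 133  91  54 121 134 134 129 132 109 131 129 132 133 132 130 128 127
 127 130 126 125 124 124 126 125 127 125 125 123 124 123 125 122 125 125
 125 125 125 127]
200 [134 127  80  89 127 135 132 131 124 119 127 131 131 131 132 130 130 129
 127 128 127 125 125 122 125 125 122 125 125 126 123 125 122 124 123 123
 124 124 124 126]
201 [13
[... 2820 characters left out ...]
20 122 118
 115 115 111 111]
218 [108 105 106 108 110 111 112 114 115 120 120 121 121 123 124 121 127 125
 127 126 125 126 124 126 124 124 123 127 127 125 125 121 122 121 119 116
 118 117 115 114]
219 [105 105 108 111 113 115 114 116 118 119 120 120 124 124 124 125 123 124
 127 124 125 123 125 127 126 126 125 126 126 126 124 120 122 122 120 118
 117 116 113 114]
220 [104 108 109 110 112 113 113 116 117 118 121 123 123 121 123 126 123 125
 128 123 124 125 124 125 127 127 124 125 126 126 125 121 123 120 118 115
 117 116 110 113]
221 [107 108 109 110 114 113 114 114 117 118 120 120 124 124 123 122 126 123
 124 124 124 123 124 125 127 127 125 126 125 126 123 121 120 119 120 116
 112 113 113 111]
```

Emit:
arm_command([
  [[-0.06,0.006,0.01],0,255],
  [[-0.13,0.013,0.03],0,255],
  [[-0.2,0.02,0.05],0,255],
  [[-0.27,0.027,0.07],0,255],
  [[-0.34,0.034,0.09],0,255],
  [[-0.41,0.041,0.11],0,255],
  [[-0.46,0.046,0.13],0,255],
  [[-0.49,0.049,0.13],0,255],
  [[-0.503,0.05,0.13],0,255],
  [[-0.503,0.05,0.13],0,255],
])

```text
t: 36.0
eef_pos: [0.49, -0.4349, 0.1818]
ee_rot: [-3.14, -0.002, 1.76]
contact_force: [-0.1, 0.6, -1.3]
finger_gap: 0.0074
gripper_force: 35.0
```

```bash
python3 - <<'E'
from h import *
rel((.488,-.4386,.13,1.761))
i=cv2.imread('pics/side0.png').max(2)
print('cols 266..293')
for v in range(114,143): print(v,*i[v,266:294])
f=grab('side')
R=Ro.from_euler('z',.19).as_matrix()
for nm,b in(('top',[[.03,.045,.04],[-.03,.045,.04],[-.03,-.045,.04],[.03,-.045,.04]]),('chamfer',[[.0115,.039,.04],[-.0115,.039,.04],[-.0115,-.039,.04],[.0115,-.039,.04]])):
    print(nm,proj(f,np.array(b)@R.T+[.488,-.4386,0]).round(1).tolist())
E
```

```text
t 36.0 p [ 0.49   -0.4349  0.1818] rpy [-3.1403e+00 -1.6000e-03  1.7603e+00] gap 0.0074 F [-0.1  0.6 -1.3]
(0.488, -0.4386, 0.13, 1.761) -> [-0.0084 -0.0064  0.1295] roll -0.0006
cols 266..293
114 161 163 162 160 160 159 162 164 164 161 161 161 164 160 161 159 158 161 162 160 164 162 162 162 163 161 160 162
115 159 161 160 160 161 162 159 162 159 163 161 163 164 163 160 159 161 157 160 162 161 162 161 162 160 162 163 160
116 161 157 163 160 163 160 161 162 164 165 163 159 160 163 162 159 162 161 160 163 161 165 162 165 160 158 162 160
117 160 159 160 158 143 132 136 134 136 134 131 120 123 123 122 119 112 114 112 121 144 161 163 162 160 161 164 166
118 165 164 154 114 112 110 112 108 105 86 113 110 105 109 101 94 105 102 106 103 125 159 162 164 162 162 162 161
119 165 160 151 98 104 100 104 107 104 81 98 111 108 103 91 89 107 103 106 107 114 145 165 162 166 161 160 164
120 159 159 152 91 82 104 105 105 103 88 77 80 65 71 84 90 101 110 105 109 120 143 160 163 162 160 161 158
121 164 162 154 91 77 107 105 109 108 100 74 59 60 60 68 85 101 104 105 108 109 125 162 161 163 163 165 161
122
[... 1607 characters left out ...]

138 163 163 164 164 164 143 61 58 57 54 53 56 56 57 56 58 54 58 57 58 59 58 61 96 163 163 163 161
139 161 164 161 163 163 152 101 85 99 100 104 101 100 107 111 131 127 136 163 159 159 162 161 162 162 165 167 164
140 164 159 164 161 163 163 163 166 161 164 163 160 156 148 154 160 161 160 165 164 163 163 165 163 162 164 161 151
141 164 163 164 160 162 165 162 163 165 164 165 164 150 119 162 163 162 159 164 160 163 162 163 164 165 164 147 83
142 162 162 163 159 165 165 165 162 162 161 159 168 156 132 164 162 161 162 160 162 162 163 161 164 165 161 143 66
top [[271.4, 129.5], [289.1, 128.6], [285.1, 117.0], [268.3, 117.8]]
chamfer [[276.6, 128.4], [283.4, 128.1], [280.2, 118.0], [273.7, 118.3]]
```

Emit:
arm_command([
  [[-0.004,-0.003,0.02],0,255],
  [[-0.004,-0.003,0.05],0,255],
  [[-0.004,-0.003,0.08],0,255],
  [[-0.004,-0.003,0.1],0,255],
  [[-0.004,-0.003,0.11],0,255],
  [[-0.004,-0.003,0.11],0,255],
  [[-0.004,-0.003,0.11],0,255],
  [[-0.004,-0.003,0.11],0,255],
  [[-0.004,-0.003,0.11],0,255],
  [[-0.004,-0.003,0.11],0,255],
])

```text
t: 36.88
eef_pos: [0.4898, -0.4365, 0.1399]
ee_rot: [3.141, 0.001, 1.761]
contact_force: [0.1, -0.7, -2.3]
finger_gap: 0.0074
gripper_force: 35.0
```

```bash
python3 - <<'E'
from h import *
rel((.4865,-.44,.092,1.761))
o=ctrl.get_obs();T=o['eef_pos'];R=Ro.from_euler('xyz',o['ee_rot']).as_matrix()
f=grab('side');p=f['pixels'].max(2)
for z in(.02,.04,.08): 
  print(z,[proj(f,[T+R@[a,b,z]]).round(1).tolist()[0] for a in(.03,-.03) for b in(-.004,.004)])
print('cols 266..293')
for v in range(96,142): print(v,*p[v,266:294])
E
```

```text
t 36.88 p [ 0.4898 -0.4365  0.1399] rpy [3.1410e+00 8.0000e-04 1.7613e+00] gap 0.0074 F [ 0.1 -0.7 -2.3]
(0.4865, -0.44, 0.092, 1.761) -> [-0.0068 -0.0099  0.1198] roll 0.0003
0.02 [[280.8, 105.3], [278.4, 105.4], [278.3, 98.1], [276.0, 98.2]]
0.04 [[280.7, 110.9], [278.3, 111.1], [278.2, 103.6], [275.9, 103.7]]
0.08 [[280.4, 121.9], [278.0, 122.0], [278.0, 114.3], [275.7, 114.4]]
cols 266..293
96 159 157 160 162 160 161 159 159 137 39 31 25 29 31 30 31 29 87 159 159 162 161 160 161 161 161 161 159
97 156 162 159 161 163 158 163 159 138 39 26 30 31 38 40 32 28 90 161 160 161 158 160 159 161 161 161 159
98 161 157 159 160 161 160 158 161 142 60 30 28 30 37 39 29 30 94 162 161 160 160 157 160 162 159 160 160
99 162 162 162 160 162 161 160 157 143 63 31 31 32 33 31 40 35 92 159 161 159 159 162 158 161 161 164 161
100 160 158 161 159 160 156 160 160 160 125 26 36 28 37 37 38 38 94 163 162 159 160 160 164 155 158 163 162
101 162 162 161 163 158 164 159 161 162 149 92 30 33 35 37 82 132 128 161 159 162 162 160 157 161 160 159 161
102 160 163 156 157 162 162 163 159 161 158 135 46 31 30 37 
[... 3363 characters left out ...]
8 58 57 56 55 56 57 52 58 56 58 57 53 56 56 93 155 155 152 157
136 158 158 157 160 149 87 52 59 57 56 57 58 57 56 62 55 49 55 54 55 55 53 49 62 104 152 156 153
137 161 158 159 161 161 147 56 58 58 51 53 57 57 51 60 52 53 52 53 52 59 57 49 61 103 154 154 151
138 159 156 157 157 157 143 54 57 59 55 55 56 58 56 55 55 53 57 55 56 56 54 56 92 153 154 152 155
139 160 156 157 158 154 150 99 83 101 103 104 103 102 99 100 125 127 138 164 163 164 166 161 166 161 165 164 163
140 152 157 155 158 163 166 165 167 163 165 164 166 162 148 148 163 162 165 163 164 161 163 164 167 166 164 162 163
141 162 163 164 166 163 162 166 164 162 163 165 165 150 113 163 164 163 163 163 163 164 162 160 165 165 166 161 162
```

Emit:
arm_command([
  [[-0.006,-0.0083,0],0,255],
  [[-0.006,-0.0083,0],0,255],
  [[-0.006,-0.0083,0.01],0,255],
  [[-0.006,-0.0083,0.02],0,255],
  [[-0.006,-0.0083,0.03],0,255],
  [[-0.006,-0.0083,0.04],0,255],
  [[-0.006,-0.0083,0.05],0,255],
  [[-0.006,-0.0083,0.057],0,255],
  [[-0.006,-0.0083,0.064],0,255],
  [[-0.006,-0.0083,0.064],0,255],
], squeeze=20)

```text
t: 37.77
eef_pos: [0.4865, -0.4392, 0.1129]
ee_rot: [-3.141, -0.001, 1.761]
contact_force: [-0.3, 0.3, -2.3]
finger_gap: 0.0077
gripper_force: 20.0
```

Emit:
arm_command([
  [[0,0,0.005],0,255],
  [[0,0,0.01],0,255],
  [[0,0,0.014],0,255],
  [[0,0,0.018],0,255],
  [[0,0,0.022],0,255],
  [[0,0,0.026],0,255],
  [[0,0,0.03],0,255],
  [[0,0,0.03],0,255],
  [[0,0,0.03],0,255],
  [[0,0,0.03],0,255],
])

```text
t: 38.6
eef_pos: [0.4868, -0.4394, 0.1018]
ee_rot: [3.142, 0.0, 1.761]
contact_force: [0.1, -0.4, -2.3]
finger_gap: 0.0077
gripper_force: 20.0
```

Emit:
arm_command([
  [[0,0,0.005],0,255],
  [[0,0,0.01],0,255],
  [[0,0,0.014],0,255],
  [[0,0,0.018],0,255],
  [[0,0,0.02],0,255],
  [[0,0,0.022],0,255],
  [[0,0,0.024],0,255],
  [[0,0,0.024],0,255],
  [[0,0,0.024],0,255],
  [[0,0,0.024],0,255],
], squeeze=10)

```text
t: 39.43
eef_pos: [0.4871, -0.4395, 0.0931]
ee_rot: [3.141, 0.001, 1.761]
contact_force: [-2.3, 1.4, 6.2]
finger_gap: 0.0077
gripper_force: 10.0
```

Emit:
arm_command([
  [[0,0,0.002],0,255],
  [[0,0,0.003],0,255],
  [[0,0,0.003],0,255],
  [[0,0,0.003],0,255],
  [[0,0,0.0],0,230],
  [[0,0,0.0],0,200],
  [[0,0,0.0],0,150],
  [[0,0,0.0],0,150],
  [[0,0,0.0],0,150],
  [[0,0,0.0],0,150],
])

```text
t: 40.27
eef_pos: [0.4867, -0.4393, 0.0919]
ee_rot: [-3.141, -0.0, 1.761]
contact_force: [-0.8, 0.2, 0.3]
finger_gap: 0.0327
gripper_force: 0.0
```

Emit:
arm_command([
  [[0,0,-0.02],0,150],
  [[0,0,-0.06],0,150],
  [[0,0,-0.08],0,150],
  [[0,0,-0.08],0,150],
  [[0,0,-0.08],0,255],
  [[0,0,-0.08],0,255],
  [[0,0,-0.08],0,255],
  [[0,0,-0.08],0,255],
  [[0,0,-0.08],0,255],
  [[0,0,-0.08],0,255],
])

```text
t: 41.1
eef_pos: [0.4867, -0.4393, 0.1238]
ee_rot: [-3.141, -0.0, 1.761]
contact_force: [-0.2, 0.5, 0.3]
finger_gap: 0.0046
gripper_force: 0.0
```

Emit:
arm_command([
  [[0,0,0],0,255],
  [[0,0,0.01],0,255],
  [[0,0,0.02],0,255],
  [[0,0,0.028],0,255],
  [[0,0,0.034],0,255],
  [[0,0,0.038],0,255],
  [[0,0,0.042],0,255],
  [[0,0,0.044],0,255],
  [[0,0,0.044],0,255],
  [[0,0,0.044],0,255],
])

```text
t: 41.93
eef_pos: [0.4868, -0.4394, 0.1066]
ee_rot: [3.141, 0.0, 1.761]
contact_force: [0.6, 0.5, -0.7]
finger_gap: 0.0005
gripper_force: 0.0
```

Emit:
arm_command([
  [[0,0,-0.05],0,200],
  [[0,0,-0.13],0,100],
  [[0,0,-0.22],0,0],
  [[-0.03,-0.05,-0.3],0,0],
  [[-0.1,-0.15,-0.3],0,0],
  [[-0.18,-0.22,-0.3],0,0],
  [[-0.25,-0.28,-0.3],0,0],
  [[-0.25,-0.28,-0.3],0,0],
  [[-0.25,-0.28,-0.3],0,0],
  [[-0.25,-0.28,-0.3],0,0],
])

```text
t: 42.77
eef_pos: [0.3957, -0.5586, 0.2263]
ee_rot: [3.141, -0.001, 1.761]
contact_force: [0.1, 0.6, -0.8]
finger_gap: 0.0589
gripper_force: 0.0
```

```bash
python3 - <<'E'
from h import *
rel()
f=grab('top');g=f['pixels'].max(2)
n,lab,st,ce=cv2.connectedComponentsWithStats((g<100).astype(np.uint8))
for i in range(1,n):
    x,y,w,h,a=st[i]
    if 60<a<3000 and 75<x<440 and 140<y<280:
        u=x+w/2-.5;v=y+h/2-.5; print(st[i],*[plane(f,[[u,v]],z)[0,:2].round(4) for z in(.02,.03)])
print('expect coupon top',proj(f,[[.487,-.4395,.092]]))
s=grab('side');p=s['pixels'].max(2)
R=Ro.from_euler('z',.19).as_matrix()
for z in(.092,.04):print(z,proj(s,np.array([[.004,.03,z],[-.004,.03,z],[-.004,-.03,z],[.004,-.03,z]])@R.T+[.487,-.4395,0]).round(1).tolist())
for v in range(98,131): print(v,*p[v,270:290])
E
```

```text
t 42.77 p [ 0.3957 -0.5586  0.2263] rpy [ 3.1412e+00 -6.0000e-04  1.7608e+00] gap 0.0589 F [ 0.1  0.6 -0.8]
[278 163  18  21 272] [ 0.5925 -0.0908] [ 0.5901 -0.0899]
[276 191  34  34 874] [ 0.4939 -0.1043] [ 0.4924 -0.1033]
[391 194  39  29 600] [ 0.4861 -0.4387] [ 0.4846 -0.435 ]
[ 83 199  34  27 234] [0.4895 0.4353] [0.488 0.432]
[204 204  28  28 574] [0.4695 0.1037] [0.4681 0.103 ]
[246 204  19  18 261] [0.4818 0.    ] [4.803e-01 2.000e-04]
[175 256  17  17 203] [0.3434 0.1983] [0.3431 0.1968]
expect coupon top [[419.44970796 203.42261302]]
0.092 [[279.1, 112.9], [281.5, 112.8], [279.1, 105.4], [276.7, 105.5]]
0.04 [[278.8, 127.0], [281.1, 126.9], [278.7, 119.1], [276.5, 119.2]]
98 158 157 158 158 159 157 157 161 155 157 156 158 158 160 154 157 155 158 157 155
99 161 155 158 157 159 160 159 159 157 158 157 161 156 159 158 159 160 158 156 158
100 159 159 159 160 159 159 160 159 160 159 158 158 157 160 159 159 155 157 158 159
101 158 158 159 159 158 158 157 159 161 159 158 159 161 159 160 158 160 161 159 161
102 160 161 160 160 156 162 160 158 163 160 159 159 157 158 159 160 159 160
[... 1436 characters left out ...]
2 104 108 106 104 87 61 50 42 40 40 44 60 91 89 90 88 116 160 160
122 72 108 107 104 105 103 69 54 41 39 43 47 65 91 92 89 90 101 138 161
123 62 107 107 107 108 104 73 54 36 38 50 46 52 84 94 93 96 101 134 158
124 49 80 107 109 104 103 89 59 40 39 43 46 58 92 102 88 93 92 115 159
125 52 83 108 107 114 104 88 64 47 40 46 44 45 66 108 104 92 91 100 137
126 43 67 110 107 110 112 99 71 48 43 44 43 42 69 107 110 110 104 101 138
127 47 63 110 110 109 111 104 83 62 42 43 42 57 83 98 107 109 104 107 125
128 48 52 81 106 107 110 107 102 95 83 90 103 102 90 92 94 93 93 81 100
129 44 48 62 67 69 64 62 64 57 50 59 59 54 56 53 53 56 56 56 83
130 62 46 55 50 55 56 51 57 58 58 56 54 56 53 57 55 47 53 52 81
```

Emit:
arm_command([
  [[0,0,0],0,0],
  [[0,0,0],0,0],
  [[0,0,0],0,0],
  [[0,0,0],0,0],
  [[0,0,0],0,0],
  [[0,0,0],0,0],
  [[0,0,0],0,0],
  [[0,0,0],0,0],
  [[0,0,0],0,0],
  [[0,0,0],0,0],
])

```text
t: 43.7
eef_pos: [0.3957, -0.5588, 0.2265]
ee_rot: [3.142, 0.0, 1.761]
contact_force: [-0.1, -0.4, -0.4]
finger_gap: 0.0871
gripper_force: 0.0
```

```bash
python3 -c "
from cell import ctrl
print(ctrl.hand_in())"
```

```text
the job is handed in; nothing more can be done
None
```

All five parts are placed as asked, in the order asked, and the job was handed in at about 44 s with the gripper open and clear; final camera measurements matched the targets, but no verdict came back.

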